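# Stack the ring set in the slotted weld nest

## Task

Load the green-based weld nest for tacking: lower the plain steel sleeve into its bore first, fully home on the floor, then the copper chill ring flat on the sleeve, then the red collar on top with its bevelled edge still up. Line the fingers up with the nest's two side slots so that each ring is set down gently, not dropped, let go of everything, and leave the other tools and steel on the table where they are.

Things in the scene. Friction and masses are not known exactly. Their poses are not given: they have to be found in the camera images.
- sleeve: Loose plain steel-grey ring, the tall thin-walled one: outer diameter 50 mm, inner 42 mm, height 24 mm, about 0.11 kg. Stands flat on the table. Origin: centre of its underside; z up along its axis.
- chill: Loose copper ring, the flat thick-walled one: outer diameter 50 mm, inner 30 mm, height 12 mm, about 0.13 kg. Lies flat on the table. Origin: centre of its underside; z up along its axis.
- collar: Loose red-painted ring: outer diameter 50 mm, inner 36 mm at the bottom, height 16 mm, straight-sided for the lower 12 mm, above that the outside tapers in to 43 mm (the bevel, which is up at the start); about 0.12 kg. Lies flat on the table. Origin: centre of its underside; z up along its axis.
- nest: Fixed weld nest: green round base 112 mm across, 12 mm high; on it two curved aluminium cheeks 10 mm thick (on the nest's +x and -x sides, tops 60 mm above the table) form an upright bore of 53 mm diameter. Between them, to +y and -y, are two open slots (see point nest_mouth). May be turned about the vertical; a half turn looks the same. Origin: on the bore axis at table height; z up.
- nest_floor (a point): Centre of the bore's floor (top of the green base), 12 mm above the table, axes as the nest's. With all rings in, their undersides lie 0 mm (sleeve), 24 mm (copper) and 36 mm (red collar) above this point and the collar stands 4 mm proud of the cheeks. Two black bolt heads 4 mm high stand on the base outside the cheeks.
- nest_mouth (a point): Centre of the bore's mouth, 60 mm above the table, axes as the nest's. The top 5 mm flares out by about 2 mm as a lead-in. The two slots, on the +y and -y sides, are 32 mm wide, open at the top and right through to the outside down to the base: fingers that close along the nest's y axis can go down in them with a ring and open there.
- steel_block: Bystander: bright steel block 60 x 60 x 45 mm, loose; origin at the centre of its underside.
- pliers: Bystander: pliers with yellow handles, about 190 mm long and 60 mm wide, 16 mm high, lying flat, loose; handles to its -x.
- wire_brush: Bystander: wooden wire brush 260 x 26 x 32 mm along its x, loose; origin under its centre.
- grinding_disc: Bystander: black grinding disc, 115 mm across, 6 mm thick, lying flat, loose; origin at the centre of its underside.
- tube_offcut: Bystander: offcut of square steel tube 50 x 50 mm, 120 mm long along its x, loose; origin under its centre.
- lock_clamp: Bystander: locking C-clamp of bright steel, about 245 mm long along its x, 90 mm wide, 18 mm high, lying flat, loose.

How it is judged:
By the outcome, as a careful person would: the job done as asked, in the order asked, and still so for the second after the job is handed in, with the robot touching nothing.
It also fails if it takes over 72 s, if anything falls off the work surface, if the arm or the gripper's body presses on something with over 40 N, if the wrist force passes 120 N, or if a joint passes its speed limit or range.

## Robot

A 7-joint arm with a two-finger parallel gripper is mounted at the origin on the work surface. World frame = base frame: x ahead of the robot, y to its left, z up, the work surface at z = 0. Lengths are in m, angles in rad, forces in N, time in s.
With the tool pointing down it reaches from about 0.4 to 0.85 m from the base axis. Payload 10.4 kg.
Tool frame: the origin (TCP) lies on the centre line of the jaws, within the pads' length; the fingertips stand 22 mm ahead of it and the grasp point (between the pads) lies 3 mm ahead of it; x points along the fingers, y is the direction in which the jaws open and shut, and the axes are right-handed (so a half turn about x gives the same grasp; the last joint's range is limited). The gripper opens to 87 mm and grips with 3 to 60 N. Pads are 19 mm wide; open, the fingers measure 117 mm over their backs; the gripper's body (75 mm by 190 mm) begins 51 mm behind the grasp point.
Start: joints at [-1.307, 0.332, -0.065, 1.46, 0.022, 1.35, -0.088], TCP at [0.177, 0.599, 0.245] pointing down, gripper open.
Joint ranges: [-2.6, 2.6], [-0.5, 2.12], [-1.47, 1.34], [0.16, 2.42], [-1.27, 4.41], [0.06, 2.06], [-2.6, 2.6]. Speed limits (rad/s): [2.22, 2.22, 2.79, 2.79, 3.14, 3.14, 3.14].

## Interface

Orientations are given as a unit quaternion [x, y, z, w].
In Python, from bench import * gives the robot as it stands.
- The arm moves only by the tool arm_command, never from a script. Its argument "targets" is one flat list of numbers, 7 for each row, row after row: the turn, a rotation vector about the tool's x, y, z in units of 45 degrees (1.0 is 45 degrees), then the shift along the tool's x, y, z in units of 25 mm (1.0 is 25 mm), then the opening, from 0 (shut) to 1 (fully open). In form: [wx, wy, wz, tx, ty, tz, fingers, wx, wy, wz, tx, ty, tz, fingers, ...]. A call has 1 to 12 rows; each row shifts and turns the pose as measured when the row begins, along the tool's axes as they then stand; what a row does not reach is not made up. A row lasts 1/12 s, in which the tool goes at most 41.7 mm and 7.16 degrees, less where a joint would pass 70% of its speed; a pose out of reach is approached as far as the arm can. A call with a number of a shift or a turn outside -1 to 1 is refused whole. A call with a gripper value outside its range is refused whole. The fingers move at their own pace and stop on an object; "newtons" is the grip in N (left out, the last holds). Time passes only in rows, so rows that do not move let the fingers close. It gives the time, the measured TCP pose, the force and the opening at its end, in the units of the state.
- read_state(): the state, without advancing time (a new reading comes with each control period).
- camera(name): name is "scene" or "top" or "wrist"; returns the picture (420x560x3 uint8, red, green, blue); there is no depth.
- calibration(name): a dict with "camera_matrix" (3x3 intrinsics, pixels), "D" ([k1, k2, p1, p2, k3] as OpenCV has them; the pictures are not rectified), "R" (3x3) and "t" (3): a world point X has camera coordinates R X + t; the wrist camera has in their place "tool_from_camera" (4x4, takes a point from camera to tool coordinates, whose origin is the TCP and whose axes are the tool frame's). Camera axes: x right, y down, z forward; pixel columns grow to the right and rows downward; lengths in m; the calibration is good to about 2 mm. A picture is of the moment at which its call begins: read the wrist's pose just before it. calibration takes no time and is no camera call.
- close_job(): hands the job in, once; it reports no verdict.
The state is a dict: "time": time; "joint_positions": joint angles; "joint_vel": joint speeds; "joint_torque": joint torques, N m; "ee_pos": TCP position; "eef_rot": TCP orientation; "ft_force": force on the tool from outside, world axes, zero at the start; "torque": the same for the moment, N m; "width": finger opening in m.
Only numpy, scipy, OpenCV 4.12 (cv2) and the standard library are available. Lean on these libraries where they do the work, as an engineer would, in place of code of your own. Each camera call takes 0.05 s, during which the arm holds its last target.

## Working session

There is one attempt and no reset: what is moved stays moved. The work goes in short steps, Python scripts to look and compute and a tool call to move; the robot and the scene stay as the last step left them, time stands still between calls to the robot, and variables do not carry over. Pictures are saved under pics/ and viewed, and the job is handed in when it is done.

Besides the shell and the picture viewer there is one more tool, called after "Request:" as name(argument=value, ...), one argument or row to a line, values as JSON. arm_command: Moves the arm, as the interface text tells. Shifts and turns lie within -1 to 1; 1 stands for 25 mm of shift or 45 degrees of turn. Its arguments: {"type":"object","properties":{"targets":{"type":"array","items":{"type":"number","minimum":-1,"maximum":1}},"newtons":{"type":"number"}},"required":["targets"]}

```bash
mkdir -p pics; ls; python3 - <<'E'
from bench import *
import cv2
for n in ["scene","top","wrist"]:
    im=camera(n); cv2.imwrite(f"pics/{n}0.png",im[:,:,::-1])
    c=calibration(n); print(n,{k:__import__('numpy').round(v,4).tolist() for k,v in c.items()})
print(read_state())
E
```

```text
pics
scene {'camera_matrix': [[403.7768, 0.0, 283.9765], [0.0, 403.7768, 211.0764], [0.0, 0.0, 1.0]], 'D': [-0.1169, 0.0, 0.0, 0.0, 0.0], 'R': [[0.1217, 0.9925, 0.0072], [0.6706, -0.0769, -0.7378], [-0.7317, 0.0946, -0.675]], 't': [-0.0542, -0.3283, 1.5165]}
top {'camera_matrix': [[522.2885, 0.0, 282.9778], [0.0, 522.2885, 208.5608], [0.0, 0.0, 1.0]], 'D': [-0.0184, 0.0, 0.0, 0.0, 0.0], 'R': [[-0.0036, -0.9999, -0.0095], [-0.9907, 0.0049, -0.1359], [0.1359, 0.0089, -0.9907]], 't': [-0.0053, 0.556, 1.2031]}
wrist {'camera_matrix': [[360.7997, 0.0, 275.9072], [0.0, 360.7997, 210.5405], [0.0, 0.0, 1.0]], 'D': [-0.0416, 0.0, 0.0, 0.0, 0.0], 'tool_from_camera': [[-0.001, -0.2745, 0.9616, -0.1403], [1.0, 0.0005, 0.0011, 0.0002], [-0.0008, 0.9616, 0.2745, -0.0763], [0.0, 0.0, 0.0, 1.0]]}
{'time': 0.15, 'joint_positions': array([-1.30663156,  0.33275026, -0.06468376,  1.46073842,  0.02157237,
        1.34990113, -0.08851932]), 'joint_vel': array([ 0.00021066, -0.00234668, -0.00053548, -0.00303035, -0.00051055,
        0.000803  , -0.00015711]), 'joint_torque': array([ 1.00538978e-04, -6.23621821e+01,  2.42897967e-02, -3.90148473e+01,
       -6.12725085e-02,  3.70487070e-02,  1.13884737e-04]), 'ee_pos': array([0.17670596, 0.59922087, 0.24392669]), 'eef_rot': array([ 0.10066072,  0.69989631, -0.10143531,  0.69980244]), 'ft_force': array([ 0.33884187, -0.44986904,  0.45232941]), 'torque': array([ 0.02466431, -0.02619327,  0.00242063]), 'width': 0.08705158780077911}
```

View pics/top0.png

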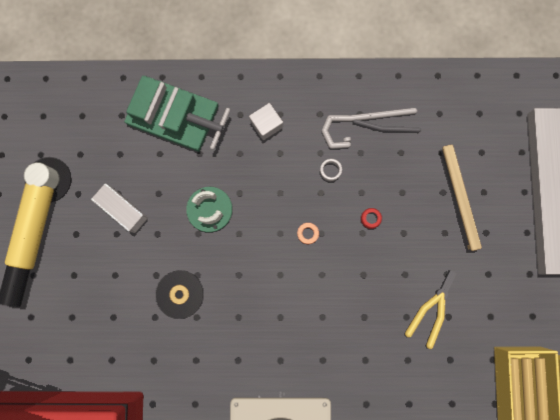

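View pics/scene0.png

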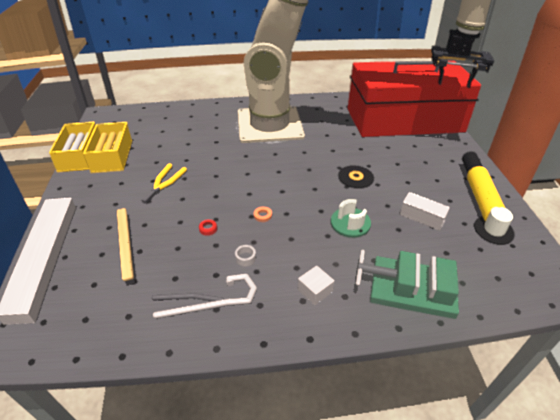

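View pics/wrist0.png

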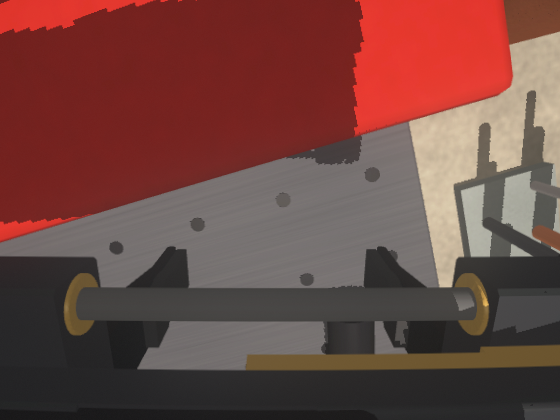

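```bash
cat > h.py <<'E'
from bench import *
import numpy as np, cv2
from scipy.spatial.transform import Rotation as Ro
def cam(n,st=None):
    c=calibration(n);K=np.array(c["camera_matrix"]);D=np.array(c["D"])
    if n=="wrist":
        T=np.array(c["tool_from_camera"]);Rw=Ro.from_quat(st["eef_rot"]).as_matrix()
        Rc=Rw@T[:3,:3];o=Rw@T[:3,3]+st["ee_pos"]
    else:
        Rc=np.array(c["R"]).T;o=-Rc@np.array(c["t"])
    return K,D,Rc,o
def plane(C,uv,z):
    K,D,Rc,o=C
    p=cv2.undistortPoints(np.array(uv,float).reshape(-1,1,2),K,D).reshape(-1,2)
    d=np.c_[p,np.ones(len(p))]@Rc.T
    return o+d*((z-o[2])/d[:,2])[:,None]
def proj(C,X):
    K,D,Rc,o=C
    X=np.atleast_2d(X).astype(float)
    r,_=cv2.Rodrigues(Rc.T)
    return cv2.projectPoints(X,r,-Rc.T@o,K,D)[0].reshape(-1,2)
def shot(n,f):
    st=read_state();im=camera(n);cv2.imwrite(f"pics/{f}.png",im[:,:,::-1]);return st,im
E
python3 - <<'E'
from h import *
im=cv2.imread("pics/top0.png")
c=cv2.resize(im[150:260,170:400],None,fx=3.4,fy=3.4,interpolation=cv2.INTER_CUBIC);cv2.imwrite("pics/topcrop.png",c)
C=cam("top");hsv=cv2.cvtColor(im,cv2.COLOR_BGR2HSV)
def comp(mask,x0,y0,r,z,n):
    m=np.zeros_like(mask);cv2.circle(m,(x0,y0),r,255,-1);m&=mask
    pts=cv2.findNonZero(m).reshape(-1,2)
    (a,b)=cv2.minEnclosingCircle(cv2.convexHull(pts))
    h=cv2.convexHull(pts);M=cv2.moments(h);cc=(M['m10']/M['m00'],M['m01']/M['m00'])
    print(n,len(pts),a,b,cc,plane(C,[cc],z).round(4))
S=hsv[...,1];H=hsv[...,0];V=hsv[...,2]
comp(((V>110)).astype(np.uint8)*255,331,170,18,.012,"sleeve")
comp(((S>90)&(V>80)).astype(np.uint8)*255,308,233,18,.006,"chill")
comp(((S>90)&(V>60)).astype(np.uint8)*255,372,218,18,.008,"collar")
comp(((S>90)&(V>40)).astype(np.uint8)*255,209,209,32,.006,"nest")
E
```

```text
sleeve 349 (329.72601318359375, 167.95510864257812) 16.850650787353516 (329.2252384446075, 166.7370995353387) [[ 0.6625 -0.1212  0.012 ]]
chill 262 (307.5384521484375, 233.15383911132812) 10.841876983642578 (307.5736661771904, 233.02006852667645) [[ 0.5003 -0.0667  0.006 ]]
collar 261 (370.8183898925781, 217.86770629882812) 10.652626991271973 (370.95238095238096, 218.01063829787233) [[ 0.5359 -0.2207  0.008 ]]Traceback (most recent call last):
  File "<stdin>", line 15, in <module>
  File "<stdin>", line 7, in comp
AttributeError: 'NoneType' object has no attribute 'reshape'
```

View pics/topcrop.png

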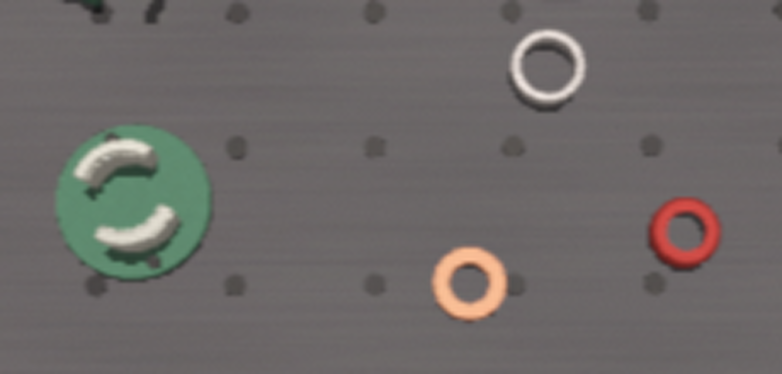

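```bash
python3 - <<'E'
from h import *
im=cv2.imread("pics/top0.png");C=cam("top");hsv=cv2.cvtColor(im,cv2.COLOR_BGR2HSV)
S=hsv[...,1];H=hsv[...,0];V=hsv[...,2]
roi=np.zeros(S.shape,bool);roi[184:236,182:238]=1
g=(roi&(H>50)&(H<90)&(S>60)).astype(np.uint8)*255
h=cv2.convexHull(cv2.findNonZero(g));M=cv2.moments(h);cc=(M['m10']/M['m00'],M['m01']/M['m00']);print(cc,plane(C,[cc],.011),cv2.fitEllipse(h))
w=(roi&(V>160)&(S<60)).astype(np.uint8)
n,l,s,c=cv2.connectedComponentsWithStats(w);print(s,c)
big=np.argsort(-s[1:,4])[:2]+1
P=plane(C,c[big],.056);print(P,P.mean(0));d=P[0]-P[1];print("cheek axis deg",np.degrees(np.arctan2(d[1],d[0])))
q=plane(C,np.argwhere(w>0)[:,::-1],.06)[:,:2]
(o,r)=cv2.minEnclosingCircle(q.astype(np.float32)*1000);print(o,r)
w=((V>130)&(S<60));r2=np.zeros_like(roi);r2[158:182,319:344]=1
h=cv2.convexHull(cv2.findNonZero((w&r2).astype(np.uint8)));M=cv2.moments(h);cc=(M['m10']/M['m00'],M['m01']/M['m00']);print(cc,plane(C,[cc],.02),cv2.minEnclosingCircle(h))
E
```

```text
(208.92565333333332, 209.13866666666664) [[0.55913706 0.17269932 0.011     ]] ((208.9434051513672, 209.13861083984375), (44.68568801879883, 45.35936737060547), 52.569358825683594)
[[     0      0    560    420 234973]
 [   192    191     23     11    104]
 [   198    210     23     12    123]] [[279.57071664 209.50272159]
 [201.93269231 194.71153846]
 [209.99186992 216.80487805]]
[[0.53486407 0.1630602  0.056     ]
 [0.58734457 0.18288113 0.056     ]] [0.56110432 0.17297066 0.056     ]
cheek axis deg -159.3093586162783
(559.9931030273438, 172.29095458984375) 37.64291763305664
(330.8225584594223, 168.67491976157726) [[ 0.6558723  -0.12432964  0.02      ]] ((330.84783935546875, 168.61593627929688), 11.158896446228027)
```

```bash
cat >> h.py <<'E'
def tgt(xyz,ydeg=None):
    st=read_state();R=Ro.from_quat(st["eef_rot"]).as_matrix()
    yd=np.degrees(np.arctan2(R[1,1],R[0,1]))
    print("pos",st["ee_pos"].round(4),"y-deg",round(yd,2),"x",R[:,0].round(3),"z",R[:,2].round(3),"w",round(st["width"],4),"t",st["time"],"q",st["joint_positions"].round(2),"F",st["ft_force"].round(1))
    d=R.T@(np.array(xyz)-st["ee_pos"]);print("shift units",(d/0.025).round(3),"mm",(d*1000).round(1))
    if ydeg is not None:
        Z=np.array([0,0,-1.]);Y=np.array([np.cos(np.radians(ydeg)),np.sin(np.radians(ydeg)),0]);
        if Y@R[:,1]<0:Y=-Y
        Rt=np.c_[Z,Y,np.cross(Z,Y)]
        rv=Ro.from_matrix(R.T@Rt).as_rotvec();print("turn units",(rv/np.pi*4).round(3),"shift in target axes",(Rt.T@(np.array(xyz)-st["ee_pos"])/.025).round(2))
E
python3 -c "
from h import *
tgt([.60,-.10,.25],110.7)"
```

```text
pos [0.1767 0.5992 0.2439] y-deg 73.57 x [-0.    -0.001 -1.   ] z [ 0.959 -0.283  0.   ] w 0.0871 t 0.15 q [-1.31  0.33 -0.06  1.46  0.02  1.35 -0.09] F [ 0.3 -0.4  0.5]
shift units [ -0.218 -22.037  24.152] mm [  -5.5 -550.9  603.8]
turn units [-0.825 -0.     0.001] shift in target axes [ -0.24 -32.15   5.95]
```

```bash
cat >> h.py <<'E'
def rows(world_steps,turns):
    """per-row tool shifts (units) for world steps (mm) while turning about tool x (units/row)"""
    st=read_state();R=Ro.from_quat(st["eef_rot"])
    for w,t in zip(world_steps,turns):
        s=R.inv().apply(np.array(w))/25
        print(t,s.round(2).tolist()); R=R*Ro.from_rotvec([t*np.pi/4,0,0])
E
python3 -c "
from h import *
rows([[16,-18,0]]*4+[[20,-22,0]]*8,[.15]*12)"
```

```text
0.15 [0.0, -0.51, 0.82]
0.15 [0.0, -0.41, 0.87]
0.15 [0.0, -0.3, 0.91]
0.15 [0.0, -0.2, 0.94]
0.15 [0.0, -0.09, 1.19]
0.15 [0.0, 0.05, 1.19]
0.15 [0.0, 0.19, 1.17]
0.15 [0.0, 0.33, 1.14]
0.15 [0.0, 0.46, 1.1]
0.15 [0.0, 0.58, 1.04]
0.15 [0.0, 0.7, 0.96]
0.15 [0.0, 0.81, 0.87]
```

Request:
arm_command(
  targets=[0.15,0,0,0,-0.51,0.82,1,0.15,0,0,0,-0.41,0.87,1,0.15,0,0,0,-0.3,0.91,1,0.15,0,0,0,-0.2,0.94,1,0.15,0,0,0,-0.08,1,1,0.15,0,0,0,0.04,1,1,0.15,0,0,0,0.16,0.98,1,0.15,0,0,0,0.29,0.98,1,0.15,0,0,0,0.4,0.96,1,0.15,0,0,0,0.54,0.96,1,0.15,0,0,0,0.7,0.96,1,0.15,0,0,0,0.8,0.87,1],
)

```text
time: 1.15
ee_pos: [0.3792, 0.3577, 0.2394]
eef_rot: [-0.54, -0.453, 0.546, -0.453]
ft_force: [0.7, 0.3, -0.6]
width: 0.087
```

```bash
python3 -c "
from h import *
tgt([.56,.173,.22],-69.3)"
```

```text
pos [0.3792 0.3577 0.2394] y-deg -10.33 x [-0.007 -0.005 -1.   ] z [-0.179 -0.984  0.006] w 0.087 t 1.15 q [-1.08  0.11  0.25  1.75 -0.03  1.3  -1.  ] F [ 0.7  0.3 -0.6]
shift units [0.76  8.445 5.967] mm [ 19.  211.1 149.2]
turn units [1.31  0.011 0.003] shift in target axes [ 0.78  9.47 -4.15]
```

```bash
python3 -c "
from h import *
rows([[18.5,-18.5,-2]]*9,[.146]*9)"
```

```text
0.146 [0.08, 0.86, 0.59]
0.146 [0.08, 0.92, 0.49]
0.146 [0.08, 0.97, 0.38]
0.146 [0.08, 1.01, 0.27]
0.146 [0.08, 1.04, 0.15]
0.146 [0.08, 1.05, 0.03]
0.146 [0.08, 1.04, -0.09]
0.146 [0.08, 1.03, -0.21]
0.146 [0.08, 1.0, -0.32]
```

Request:
arm_command(
  targets=[0.146,0,0,0.08,0.86,0.59,1,0.146,0,0,0.08,0.92,0.49,1,0.146,0,0,0.08,0.97,0.38,1,0.146,0,0,0.08,1,0.27,1,0.146,0,0,0.08,1,0.15,1,0.146,0,0,0.08,1,0.03,1,0.146,0,0,0.08,1,-0.09,1,0.146,0,0,0.08,1,-0.21,1,0.146,0,0,0.08,1,-0.32,1,0,0,0,0,0.3,-0.32,1,0,0,0,0,0,0,1],
)

```text
time: 2.07
ee_pos: [0.5578, 0.1686, 0.2192]
eef_rot: [-0.697, -0.1, 0.703, -0.105]
ft_force: [0.1, -0.4, 0.5]
width: 0.087
```

```bash
python3 -c "
from h import *
tgt([.56,.173,.22],-69.3)
st,im=shot('wrist','w1')
print(proj(cam('wrist',st),[[.56,.173,.06]]))"
```

```text
pos [0.5578 0.1686 0.2192] y-deg -73.32 x [-0.007 -0.007 -1.   ] z [-0.958 -0.287  0.009] w 0.087 t 2.0667 q [-0.82  0.28  0.54  1.63 -0.14  1.28 -1.54] F [ 0.1 -0.4  0.5]
shift units [-0.033 -0.142 -0.134] mm [-0.8 -3.6 -3.4]
turn units [-0.089  0.012 -0.006] shift in target axes [-0.03 -0.13 -0.14]
[[271.91776838 192.68979263]]
```

View pics/w1.png

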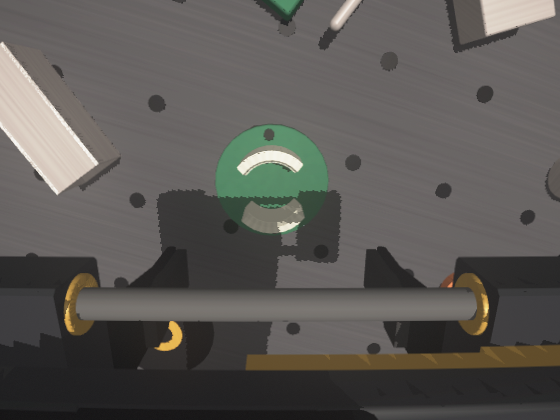

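```bash
python3 - <<'E'
from h import *
im=cv2.imread("pics/w1.png");st=read_state();C=cam("wrist",st);hsv=cv2.cvtColor(im,cv2.COLOR_BGR2HSV)
H,S,V=[hsv[...,i].astype(int) for i in range(3)]
roi=np.zeros(S.shape,bool);roi[115:242,205:340]=1
g=(roi&(H>55)&(H<95)&(S>70)).astype(np.uint8)
n,l,s,c=cv2.connectedComponentsWithStats(g);k=1+np.argmax(s[1:,4]);print(s[k])
h=cv2.convexHull(cv2.findNonZero((l==k).astype(np.uint8))).reshape(-1,2)
q=plane(C,h,.011)[:,:2]*1000
from scipy.optimize import least_squares
f=least_squares(lambda p:np.hypot(*(q-p[:2]).T)-p[2],[560,173,56],loss='soft_l1');print("base",f.x,abs(f.fun).max())
z=cv2.resize(im[110:245,195:345],None,fx=5,fy=4.4,interpolation=cv2.INTER_CUBIC);cv2.imwrite("pics/w1z.png",z)
E
```

```text
[ 216  125  112  108 5701]
base [558.19676966 173.97828983  55.06140688] 0.2754297090892308
```

View pics/w1z.png

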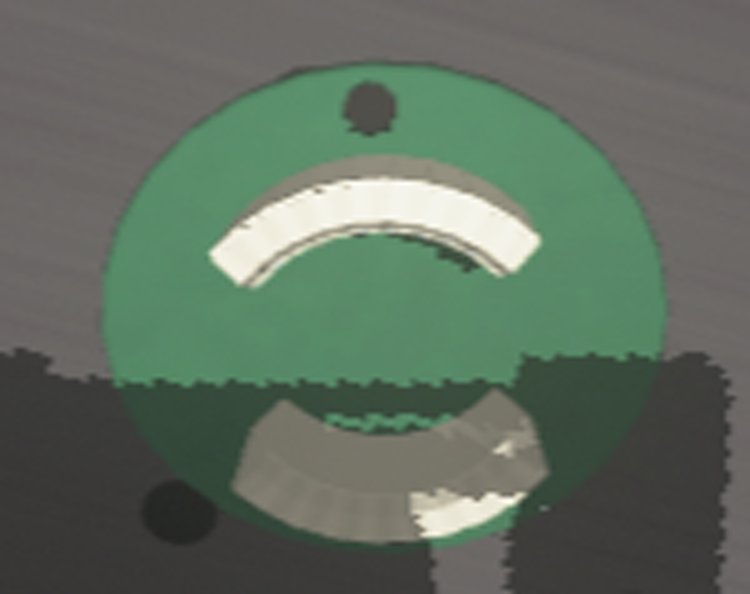

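```bash
python3 - <<'E'
from h import *
st=read_state();C=cam("wrist",st)
z=np.array([[209,253],[541,240],[232,487],[549,472]],float)
uv=np.c_[195+(z[:,0]+.5)/5-.5,110+(z[:,1]+.5)/4.4-.5]
P=plane(C,uv,.06)[:,:2]*1000;print(P,P.mean(0))
for a,b in ((0,1),(2,3)):
    d=P[b]-P[a];print(np.hypot(*d),np.degrees(np.arctan2(d[1],d[0])))
m=(P[0]+P[1]-P[2]-P[3])/2;print(np.hypot(*m),np.degrees(np.arctan2(m[1],m[0])))
tgt([.656,-.124,.15],-67)
E
```

```text
[[571.74573205 207.95218292]
 [590.02008682 155.63698506]
 [527.80855982 192.05378581]
 [546.6048886  140.12715109]] [559.04481682 173.94252622]
55.41508792166291 -70.7450512089115
55.22388404480763 -70.10082978787726
46.41366609615765 19.776446706225922
pos [0.5571 0.1689 0.2192] y-deg -73.31 x [-0.008 -0.007 -1.   ] z [-0.958 -0.287  0.01 ] w 0.0875 t 2.1167 q [-0.82  0.28  0.54  1.63 -0.14  1.28 -1.54] F [-0.8 -1.1  0.1]
shift units [ 2.823 12.347 -0.452] mm [ 70.6 308.7 -11.3]
turn units [-0.14   0.013 -0.005] shift in target axes [ 2.77 12.33  0.94]
```

Request:
arm_command(
  targets=[-0.066,0.012,-0.006,0.2,1,0,1,0,0,0,0.2,1,0,1,0,0,0,0.2,1,0,1,0,0,0,0.2,1,0,1,0,0,0,0.2,1,0,1,0,0,0,0.2,1,0,1,0,0,0,0.2,1,0,1,0,0,0,0.2,1,0,1,0,0,0,0.2,1,0,1,0,0,0,0.2,1,0,1,0,0,0,0.2,1,0,1,0,0,0,0.2,1,0,1],
)

```text
time: 3.12
ee_pos: [0.6627, -0.09, 0.1541]
eef_rot: [-0.692, -0.15, 0.693, -0.138]
ft_force: [-0.6, 0.3, 0.4]
width: 0.0871
```

```bash
python3 -c "
from h import *
tgt([.656,-.124,.15],-70.3)
st,im=shot('wrist','w2')
print(proj(cam('wrist',st),[[.656,-.124,.024]]))"
```

```text
pos [ 0.6627 -0.09    0.1541] y-deg -66.51 x [-0.006  0.017 -1.   ] z [-0.917 -0.399 -0.002] w 0.0871 t 3.1167 q [-0.34  0.54  0.58  1.46 -0.32  1.24 -0.87] F [-0.6  0.3  0.4]
shift units [0.141 1.145 0.787] mm [ 3.5 28.6 19.7]
turn units [ 0.084 -0.001  0.023] shift in target axes [0.16 1.19 0.71]
[[316.10732147 231.85770827]]
```

View pics/w2.png

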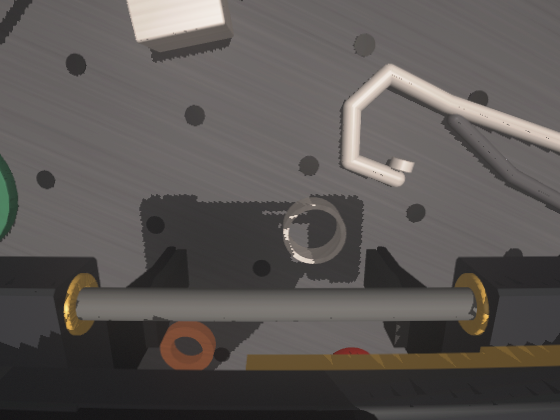

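```bash
python3 - <<'E'
from h import *
im=cv2.imread("pics/w2.png")
z=cv2.resize(im[190:272,270:360],None,fx=7,fy=7,interpolation=cv2.INTER_CUBIC);cv2.imwrite("pics/w2z.png",z)
E
```

```text
(no output)
```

View pics/w2z.png

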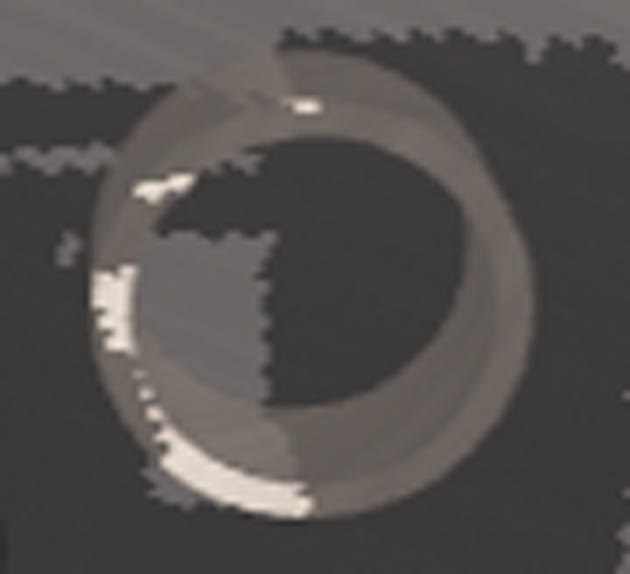

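```bash
python3 - <<'E'
from h import *
st=read_state();C=cam("wrist",st)
# rim points in zoom
z=np.array([[93,290],[534,320],[320,518],[110,400],[160,460],[500,430],[430,490]],float)
uv=np.c_[270+(z[:,0]+.5)/7-.5,190+(z[:,1]+.5)/7-.5]
q=plane(C,uv,.024)[:,:2]*1000
from scipy.optimize import least_squares
f=least_squares(lambda p:np.hypot(*(q-p[:2]).T)-25,[656,-124]);print(f.x,f.fun)
print(plane(C,[[314.4,233.6]],.024))
tgt([f.x[0]/1e3,f.x[1]/1e3,.025],-70.3)
E
```

```text
[ 653.29160919 -129.74840808] [ 0.28107696 -0.30010407 -0.27676371  0.23710193 -0.36257132  0.49315432
  0.25413228]
[[ 0.65415869 -0.1291693   0.024     ]]
pos [ 0.6626 -0.0956  0.1528] y-deg -66.77 x [-0.007  0.014 -1.   ] z [-0.919 -0.394  0.001] w 0.087 t 3.1667 q [-0.33  0.55  0.58  1.46 -0.32  1.24 -0.87] F [-4.6 -2.  -1.2]
shift units [5.096 1.184 0.879] mm [127.4  29.6  22. ]
turn units [0.078 0.001 0.019] shift in target axes [5.11 1.16 0.81]
```

Request:
arm_command(
  targets=[0.08,0,0.02,0.2,0.7,0.5,1,0,0,0,0.2,0.4,0.4,1,0,0,0,0,0,0,1,0,0,0,0,0,0,1],
)

```text
time: 3.5
ee_pos: [0.6511, -0.1264, 0.1405]
eef_rot: [-0.695, -0.125, 0.697, -0.123]
ft_force: [0.9, 0.4, -0.1]
width: 0.087
```

```bash
python3 - <<'E'
from h import *
tgt([.6535,-.1245,.025],-70.3)
st,im=shot('wrist','w3')
C=cam('wrist',st)
u,v=proj(C,[[.6535,-.1245,.024]])[0];print(u,v);x0,y0=int(u)-45,int(v)-42;print(x0,y0)
np.savez('w3.npz',**{k:st[k] for k in('ee_pos','eef_rot')})
print(read_state()['ee_pos'])
cv2.imwrite("pics/w3z.png",cv2.resize(im[y0:y0+84,x0:x0+90,::-1],None,fx=7,fy=7,interpolation=cv2.INTER_CUBIC))
E
```

```text
pos [ 0.6511 -0.1264  0.1405] y-deg -69.81 x [-0.004  0.002 -1.   ] z [-0.939 -0.345  0.003] w 0.087 t 3.5 q [-0.31  0.54  0.6   1.5  -0.32  1.2  -0.87] F [ 0.9  0.4 -0.1]
shift units [ 4.619 -0.022 -0.128] mm [115.5  -0.5  -3.2]
turn units [0.011 0.003 0.004] shift in target axes [ 4.62 -0.04 -0.12]
276.4290494249507 208.08316977811484
231 166
[ 0.65108259 -0.12619992  0.14049232]
```

View pics/w3z.png

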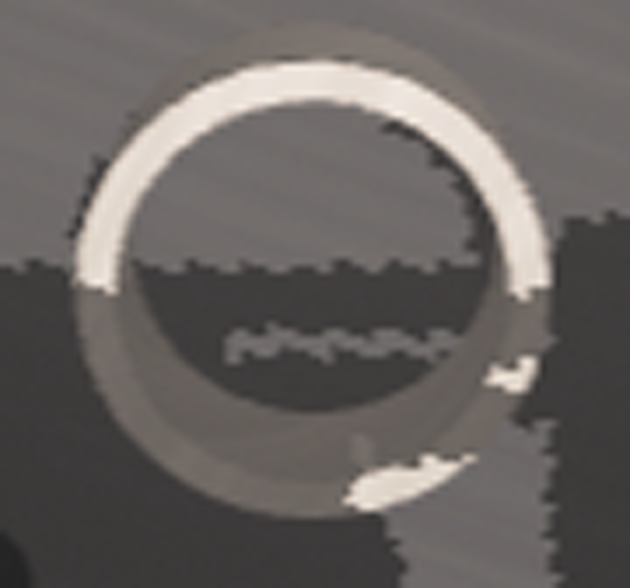

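```bash
python3 - <<'E'
from h import *
st=dict(np.load('w3.npz'));C=cam("wrist",st)
z=np.array([[75,290],[552,290],[315,519],[315,60]],float)
uv=np.c_[231+(z[:,0]+.5)/7-.5,166+(z[:,1]+.5)/7-.5]
q=plane(C,uv,.024);print(q.round(4),q.mean(0),np.linalg.norm(q[0]-q[1]),np.linalg.norm(q[2]-q[3]))
m=q.mean(0)
tgt([m[0],m[1],.025],-70.3)
E
```

```text
[[ 0.6453 -0.0999  0.024 ]
 [ 0.6627 -0.1471  0.024 ]
 [ 0.6299 -0.1325  0.024 ]
 [ 0.6771 -0.1151  0.024 ]] [ 0.65374886 -0.12364296  0.024     ] 0.050309551191684426 0.05027310421815043
pos [ 0.6511 -0.1262  0.1405] y-deg -69.8 x [-0.004  0.002 -1.   ] z [-0.938 -0.345  0.003] w 0.0872 t 3.55 q [-0.31  0.54  0.6   1.5  -0.32  1.2  -0.87] F [-0.4 -0.4  0.4]
shift units [ 4.619 -0.043 -0.148] mm [115.5  -1.1  -3.7]
turn units [0.011 0.004 0.004] shift in target axes [ 4.62 -0.06 -0.13]
```

Request:
arm_command(
  targets=[0.011,0.004,0.004,0.8,-0.05,-0.15,1,0,0,0,1,0,0,1,0,0,0,1,0,0,1,0,0,0,0.9,0,0,1,0,0,0,0.5,0,0,1,0,0,0,0,0,0,1],
)

```text
time: 4.05
ee_pos: [0.659, -0.1111, 0.036]
eef_rot: [0.699, 0.13, -0.692, 0.125]
ft_force: [-1.0, 0.2, 0.2]
width: 0.0869
```

```bash
python3 -c "
from h import *
tgt([.6537,-.1236,.025],-70.3)"
```

```text
pos [ 0.659  -0.1111  0.036 ] y-deg -69.19 x [ 0.008  0.008 -1.   ] z [-0.935 -0.355 -0.011] w 0.0869 t 4.05 q [-0.29  0.66  0.54  1.57 -0.39  1.02 -0.84] F [-1.   0.2  0.2]
shift units [0.435 0.396 0.379] mm [10.9  9.9  9.5]
turn units [ 0.025 -0.014  0.006] shift in target axes [0.44 0.4  0.37]
```

Request:
arm_command(
  targets=[0.02,-0.014,0.006,0,0.4,0.38,1,0,0,0,0,0,0,1,0,0,0,0,0,0,1],
)

```text
time: 4.3
ee_pos: [0.6545, -0.1227, 0.0383]
eef_rot: [0.697, 0.123, -0.696, 0.123]
ft_force: [-0.0, 0.6, -0.0]
width: 0.0869
```

```bash
python3 -c "
from h import *
tgt([.6537,-.1236,.025],-70.3)"
```

```text
pos [ 0.6545 -0.1227  0.0383] y-deg -69.95 x [ 0.001  0.    -1.   ] z [-0.939 -0.343 -0.001] w 0.0869 t 4.3 q [-0.28  0.65  0.55  1.57 -0.38  1.03 -0.84] F [-0.   0.6 -0. ]
shift units [0.533 0.021 0.044] mm [13.3  0.5  1.1]
turn units [ 0.008 -0.001 -0.   ] shift in target axes [0.53 0.02 0.04]
```

Request:
arm_command(
  targets=[0.008,0,0,0.27,0.02,0.04,1,0,0,0,0.26,0,0,1,0,0,0,0,0,0,1,0,0,0,0,0,0,1],
)

```text
time: 4.63
ee_pos: [0.6556, -0.1248, 0.0274]
eef_rot: [0.699, 0.12, -0.695, 0.121]
ft_force: [0.4, -0.2, 0.2]
width: 0.0873
```

```bash
python3 -c "
from h import *
tgt([.6537,-.1236,.025],-70.3)"
```

```text
pos [ 0.6556 -0.1248  0.0274] y-deg -70.4 x [ 0.006 -0.    -1.   ] z [-0.942 -0.335 -0.005] w 0.0873 t 4.6333 q [-0.27  0.67  0.55  1.57 -0.39  1.   -0.84] F [ 0.4 -0.2  0.2]
shift units [ 0.095 -0.069  0.055] mm [ 2.4 -1.7  1.4]
turn units [-0.002 -0.007 -0.003] shift in target axes [ 0.1  -0.07  0.05]
```

Request:
arm_command(
  targets=[0,-0.007,-0.003,0.06,-0.07,0.07,1,0,0,0,0,0,0,0,0,0,0,0,0,0,0,0,0,0,0,0,0,0,0,0,0,0,0,0,0,0,0,0,0,0,0,0],
  newtons=25,
)

```text
time: 5.13
ee_pos: [0.6533, -0.1233, 0.026]
eef_rot: [-0.697, -0.121, 0.697, -0.12]
ft_force: [-0.7, 0.1, 0.5]
width: 0.0611
```

```bash
python3 -c "
from h import *
tgt([.6537,-.1236,.025],-70.3)"
```

```text
pos [ 0.6533 -0.1233  0.026 ] y-deg -70.38 x [-0.  0. -1.] z [-0.942 -0.336  0.   ] w 0.0611 t 5.1333 q [-0.28  0.67  0.55  1.58 -0.39  1.01 -0.84] F [-0.7  0.1  0.5]
shift units [ 0.041  0.016 -0.01 ] mm [ 1.   0.4 -0.3]
turn units [-0.002  0.     0.001] shift in target axes [ 0.04  0.02 -0.01]
```

Aligned; finish closing, then lift slowly.

Request:
arm_command(
  targets=[0,0,0,0,0,0,0,0,0,0,0,0,0,0,0,0,0,0,0,0,0,0,0,0,0,0,0,0,0,0,0,0,0,0,0,0,0,0,0,0,0,0],
)

```text
time: 5.63
ee_pos: [0.6534, -0.1234, 0.0261]
eef_rot: [-0.697, -0.121, 0.697, -0.12]
ft_force: [0.3, -0.1, -0.3]
width: 0.0492
```

```bash
python3 -c "
from h import *
tgt([.6537,-.1236,.12],-70.3)"
```

```text
pos [ 0.6534 -0.1234  0.0261] y-deg -70.38 x [-0.  0. -1.] z [-0.942 -0.336  0.   ] w 0.0492 t 5.6333 q [-0.28  0.67  0.55  1.58 -0.39  1.01 -0.84] F [ 0.3 -0.1 -0.3]
shift units [-3.755  0.012 -0.007] mm [-93.9   0.3  -0.2]
turn units [-0.002  0.     0.   ] shift in target axes [-3.76  0.01 -0.01]
```

Request:
arm_command(
  targets=[0,0,0,-0.4,0,0,0,0,0,0,-0.6,0,0,0,0,0,0,-0.7,0,0,0,0,0,0,-0.7,-0.3,0,0,0,0,0,-0.7,-0.6,0,0,0,0,0,-0.6,-0.9,0,0,0,0,0,-0.2,-0.9,0,0,0,0,0,0,-0.9,0,0,0,0,0,0,-0.9,0,0,0,0,0,0,-0.9,0,0,0,0,0,0,-0.9,0,0,0,0,0,0,-0.9,0,0],
)

```text
time: 6.63
ee_pos: [0.5931, 0.044, 0.1435]
eef_rot: [0.701, 0.115, -0.694, 0.117]
ft_force: [0.6, 0.3, -1.5]
width: 0.0493
```

```bash
python3 -c "
from h import *
tgt([.5597,.1736,.13],-70.3)"
```

```text
pos [0.5931 0.044  0.1435] y-deg -71.16 x [ 0.01  -0.001 -1.   ] z [-0.946 -0.323 -0.009] w 0.0493 t 6.6333 q [-0.63  0.37  0.6   1.71 -0.23  1.12 -1.22] F [ 0.6  0.3 -1.5]
shift units [ 0.521 -5.341 -0.407] mm [  13.  -133.5  -10.2]
turn units [-0.019 -0.011 -0.005] shift in target axes [ 0.54 -5.33 -0.49]
```

Request:
arm_command(
  targets=[-0.019,-0.011,-0.005,-0.5,-0.8,0,0,0,0,0,-0.5,-0.8,0,0,0,0,0,-0.5,-0.8,0,0,0,0,0,-0.5,-0.7,-0.2,0,0,0,0,0,-0.5,-0.2,0,0,0,0,0,0,0,0,0,0,0,0,0,0,0,0,0,0,0,0,0],
)

```text
$.targets: bad value
```

```bash
python3 - <<'E'
from h import *
tgt([.5597,.1736,.13],-70.3)
st,im=shot('wrist','w4')
np.savez('w4.npz',**{k:st[k] for k in('ee_pos','eef_rot')})
print(proj(cam('wrist',st),[[.5597,.1736,.06]]),read_state()['ee_pos'])
E
```

```text
pos [0.5931 0.044  0.1435] y-deg -71.16 x [ 0.01  -0.001 -1.   ] z [-0.946 -0.323 -0.009] w 0.0493 t 6.6333 q [-0.63  0.37  0.6   1.71 -0.23  1.12 -1.22] F [ 0.6  0.3 -1.5]
shift units [ 0.521 -5.341 -0.407] mm [  13.  -133.5  -10.2]
turn units [-0.019 -0.011 -0.005] shift in target axes [ 0.54 -5.33 -0.49]
[[ 72.61521082 212.24993889]] [0.5921324  0.0497236  0.14341225]
```

View pics/w4.png

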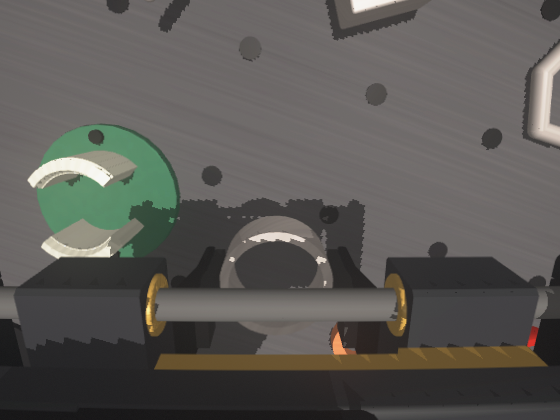

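Request:
arm_command(
  targets=[-0.019,-0.011,-0.005,-0.5,-0.8,0,0,0,0,0,-0.5,-0.8,0,0,0,0,0,-0.5,-0.8,0,0,0,0,0,-0.5,-0.7,-0.2,0,0,0,0,-0.5,-0.5,-0.2,0,0,0,0,0,-0.3,0,0,0,0,0,0,0,0,0,0,0,0,0,0,0,0],
)

```text
time: 7.35
ee_pos: [0.566, 0.1489, 0.2175]
eef_rot: [0.698, 0.125, -0.694, 0.121]
ft_force: [0.1, 0.8, -1.2]
width: 0.049
```

```bash
python3 - <<'E'
from h import *
tgt([.5597,.1736,.13],-70.3)
st,im=shot('wrist','w5')
np.savez('w5.npz',**{k:st[k] for k in('ee_pos','eef_rot')})
print(proj(cam('wrist',st),[[.5597,.1736,.06]]),read_state()['ee_pos'])
E
```

```text
pos [0.566  0.1489 0.2175] y-deg -69.92 x [ 0.004  0.007 -1.   ] z [-0.939 -0.343 -0.006] w 0.049 t 7.35 q [-0.8   0.28  0.57  1.64 -0.16  1.26 -1.43] F [ 0.1  0.8 -1.2]
shift units [ 3.507 -0.998 -0.082] mm [ 87.7 -24.9  -2.1]
turn units [ 0.008 -0.008  0.007] shift in target axes [ 3.5  -1.02 -0.1 ]
[[248.12621506 196.82312802]] [0.56589035 0.14857525 0.21718875]
```

View pics/w5.png

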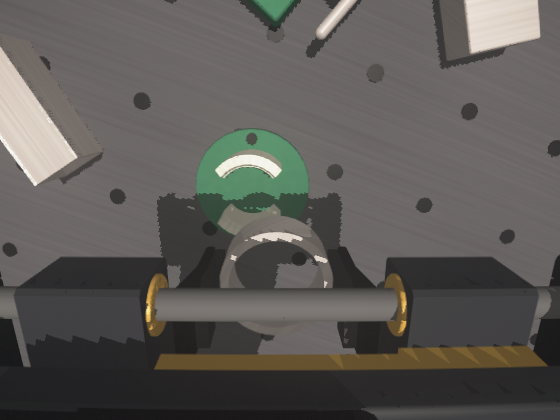

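```bash
python3 - <<'E'
from h import *
from scipy.optimize import least_squares
im=cv2.imread("pics/w5.png");st=dict(np.load('w5.npz'));C=cam("wrist",st);hsv=cv2.cvtColor(im,cv2.COLOR_BGR2HSV)
H,S,V=[hsv[...,i].astype(int) for i in range(3)]
roi=np.zeros(S.shape,bool);roi[115:212,185:320]=1
g=(roi&(H>55)&(H<95)&(S>70)).astype(np.uint8)
n,l,s,c=cv2.connectedComponentsWithStats(g);k=1+np.argmax(s[1:,4])
h=cv2.convexHull(cv2.findNonZero((l==k).astype(np.uint8))).reshape(-1,2);h=h[h[:,1]<205]
q=plane(C,h,.012)[:,:2]*1000
f=least_squares(lambda p:np.hypot(*(q-p[:2]).T)-p[2],[560,173,56]);print("base",f.x,abs(f.fun).max())
cv2.imwrite("pics/w5z.png",cv2.resize(im[125:245,190:310],None,fx=5,fy=5,interpolation=cv2.INTER_CUBIC))
cv2.imwrite("pics/w5r.png",cv2.resize(im[210:340,210:345],None,fx=4.5,fy=4.5,interpolation=cv2.INTER_CUBIC))
E
```

```text
base [562.70897007 176.07139327  52.11124345] 20.316213138890316
```

View pics/w5z.png

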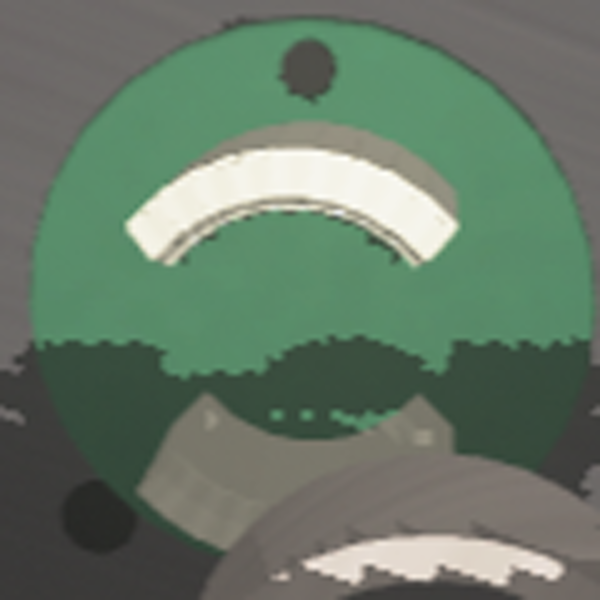

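View pics/w5r.png

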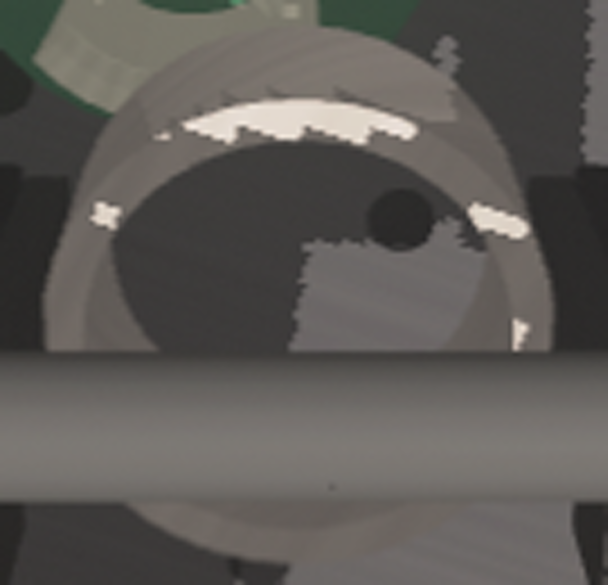

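```bash
python3 - <<'E'
from h import *
from scipy.optimize import least_squares
st=dict(np.load('w5.npz'));C=cam("wrist",st)
f5=lambda z:np.c_[190+(z[:,0]+.5)/5-.5,125+(z[:,1]+.5)/5-.5]
q=plane(C,f5(np.array([[32,285],[595,285],[315,17],[100,122],[527,122],[160,535],[60,415]],float)),.012)[:,:2]*1000
f=least_squares(lambda p:np.hypot(*(q-p[:2]).T)-56,[560,173]);print("base",f.x,f.fun.round(2))
P=plane(C,f5(np.array([[125,226],[460,226],[138,492]],float)),.06)[:,:2]*1000
c=(P[1]+P[2])/2;d=P[1]-P[0];print("cheeks",c,np.hypot(*d),np.degrees(np.arctan2(d[1],d[0])),np.hypot(*(P[2]-P[0])),np.hypot(*(P[1]-P[2]))/2)
R=Ro.from_quat(st["eef_rot"]).as_matrix();o=C[3]
z=np.array([[44,310],[553,310],[300,97],[300,562]],float)
uv=np.c_[210+(z[:,0]+.5)/4.5-.5,210+(z[:,1]+.5)/4.5-.5]
W=plane(C,uv,st['ee_pos'][2]-.002);T=(W-st['ee_pos'])@R*1000
print("rim tool",T.round(1),(T[0]+T[1])/2,(T[2]+T[3])/2)
E
```

```text
base [558.04787315 172.39163747] [-0.29 -1.07  0.94 -0.85 -0.59  0.09 -0.67]
cheeks [559.75696944 173.10352447] 55.890970036076055 -69.86048386603584 46.529305630603595 36.30560552415857
rim tool [[  2.1 -25.4  -3.2]
 [  1.9  23.8  -3.4]
 [  2.2  -0.7 -25. ]
 [  1.9  -0.6  24.8]] [ 2.02419387 -0.81547954 -3.29997267] [ 2.00396519 -0.64107562 -0.10430052]
```

Request:
arm_command(
  targets=[0.004,-0.008,0.007,0.6,-0.5,-0.04,0,0,0,0,0.6,-0.5,-0.04,0,0,0,0,0.6,0,0,0,0,0,0,0.6,0,0,0,0,0,0,0.6,0,0,0,0,0,0,0.4,0,0,0,0,0,0,0,0,0,0,0,0,0,0,0,0,0],
)

```text
time: 8.07
ee_pos: [0.5546, 0.1696, 0.1178]
eef_rot: [-0.693, -0.116, 0.701, -0.121]
ft_force: [0.6, -0.2, -1.0]
width: 0.0494
```

```bash
python3 -c "
from h import *
tgt([.5596,.1730,.09],-70.1)"
```

```text
pos [0.5546 0.1696 0.1178] y-deg -70.69 x [-0.011 -0.009 -1.   ] z [-0.944 -0.331  0.013] w 0.0494 t 8.0667 q [-0.81  0.38  0.53  1.75 -0.21  1.09 -1.45] F [ 0.6 -0.2 -1. ]
shift units [ 1.108 -0.07  -0.248] mm [27.7 -1.8 -6.2]
turn units [-0.013  0.017 -0.006] shift in target axes [ 1.11 -0.06 -0.23]
```

Request:
arm_command(
  targets=[-0.013,0.017,-0.006,0.4,-0.06,-0.23,0,0,0,0,0.3,0,0,0,0,0,0,0,0,0,0,0,0,0,0,0,0,0],
)

```text
time: 8.4
ee_pos: [0.56, 0.1723, 0.1004]
eef_rot: [0.697, 0.121, -0.696, 0.122]
ft_force: [-0.5, -0.4, -0.2]
width: 0.0493
```

```bash
python3 -c "
from h import *
tgt([.5596,.1730,.09],-70.1)"
```

```text
pos [0.56   0.1723 0.1004] y-deg -70.22 x [ 0.001 -0.    -1.   ] z [-0.941 -0.338 -0.   ] w 0.0493 t 8.4 q [-0.8   0.4   0.52  1.76 -0.23  1.05 -1.43] F [-0.5 -0.4 -0.2]
shift units [ 0.417 -0.033  0.006] mm [10.4 -0.8  0.2]
turn units [-0.003 -0.001 -0.001] shift in target axes [ 0.42 -0.03  0.01]
```

Request:
arm_command(
  targets=[0,0,0,0.2,-0.03,0,0,0,0,0,0.2,0,0,0,0,0,0,0.15,0,0,0,0,0,0,0,0,0,0,0,0,0,0,0,0,0],
)

```text
time: 8.82
ee_pos: [0.5604, 0.1731, 0.0871]
eef_rot: [0.697, 0.121, -0.696, 0.121]
ft_force: [0.1, 0.1, -1.2]
width: 0.049
```

```bash
python3 -c "
from h import *
tgt([.5596,.1730,.075],-70.1)"
```

```text
pos [0.5604 0.1731 0.0871] y-deg -70.27 x [ 0.002  0.    -1.   ] z [-0.941 -0.338 -0.002] w 0.049 t 8.8167 q [-0.8   0.42  0.52  1.77 -0.24  1.02 -1.42] F [ 0.1  0.1 -1.2]
shift units [ 0.485 -0.006  0.034] mm [12.1 -0.1  0.8]
turn units [-0.004 -0.003 -0.001] shift in target axes [ 0.49 -0.01  0.03]
```

Request:
arm_command(
  targets=[0,-0.003,0,0.15,0,0.03,0,0,0,0,0.15,0,0,0,0,0,0,0.15,0,0,0,0,0,0,0,0,0,0],
)

```text
time: 9.15
ee_pos: [0.5598, 0.1729, 0.0751]
eef_rot: [0.697, 0.121, -0.697, 0.121]
ft_force: [0.1, -0.5, -1.4]
width: 0.049
```

```bash
python3 -c "
from h import *
tgt([.5596,.1730,.065],-70.1)"
```

```text
pos [0.5598 0.1729 0.0751] y-deg -70.27 x [ 0. -0. -1.] z [-0.941 -0.338 -0.   ] w 0.049 t 9.15 q [-0.79  0.43  0.51  1.77 -0.25  1.   -1.41] F [ 0.1 -0.5 -1.4]
shift units [ 0.404 -0.005  0.005] mm [10.1 -0.1  0.1]
turn units [-0.004 -0.    -0.   ] shift in target axes [ 0.4  -0.    0.01]
```

In the bore (ring underside at 49 mm) with no contact force. Continue down.

Request:
arm_command(
  targets=[0,0,0,0.15,0,0,0,0,0,0,0.2,0,0,0,0,0,0,0.2,0,0,0,0,0,0,0.2,0,0,0,0,0,0,0.2,0,0,0,0,0,0,0.2,0,0,0,0,0,0,0,0,0,0],
)

```text
time: 9.73
ee_pos: [0.5594, 0.1728, 0.0427]
eef_rot: [-0.696, -0.121, 0.697, -0.121]
ft_force: [-0.9, -0.7, -1.7]
width: 0.0492
```

```bash
python3 -c "
from h import *
tgt([.5596,.1730,.0385],-70.1)"
```

```text
pos [0.5594 0.1728 0.0427] y-deg -70.27 x [-0.001 -0.001 -1.   ] z [-0.941 -0.338  0.001] w 0.0492 t 9.7333 q [-0.78  0.48  0.49  1.79 -0.27  0.94 -1.39] F [-0.9 -0.7 -1.7]
shift units [ 0.168 -0.005 -0.008] mm [ 4.2 -0.1 -0.2]
turn units [-0.004  0.001 -0.001] shift in target axes [ 0.17 -0.01 -0.01]
```

Request:
arm_command(
  targets=[0,0,0,0.09,0,0,0,0,0,0,0.06,0,0,0,0,0,0,0,0,0,0,0,0,0,0,0,0,0],
)

```text
time: 10.07
ee_pos: [0.5595, 0.1728, 0.0383]
eef_rot: [-0.696, -0.121, 0.697, -0.121]
ft_force: [0.6, 0.2, -0.7]
width: 0.0492
```

```bash
python3 -c "
from h import *
tgt([.5596,.1730,.038],-70.1)"
```

```text
pos [0.5595 0.1728 0.0383] y-deg -70.27 x [-0.001 -0.001 -1.   ] z [-0.941 -0.338  0.001] w 0.0492 t 10.0667 q [-0.78  0.48  0.49  1.79 -0.28  0.93 -1.39] F [ 0.6  0.2 -0.7]
shift units [ 0.013 -0.008 -0.006] mm [ 0.3 -0.2 -0.1]
turn units [-0.004  0.001 -0.001] shift in target axes [ 0.01 -0.01 -0.01]
```

Request:
arm_command(
  targets=[0,0,0,0.02,0,0,0,0,0,0,0.02,0,0,0,0,0,0,0,0,0,0],
)

```text
time: 10.32
ee_pos: [0.5598, 0.1728, 0.0383]
eef_rot: [-0.697, -0.121, 0.697, -0.121]
ft_force: [0.0, 0.7, -1.6]
width: 0.0493
```

Request:
arm_command(
  targets=[0,0,0,0.05,0,0,0,0,0,0,0,0,0,0,0,0,0,0,0,0,0],
)

```text
time: 10.57
ee_pos: [0.5603, 0.1729, 0.0384]
eef_rot: [0.697, 0.121, -0.696, 0.121]
ft_force: [-0.4, -1.2, -1.3]
width: 0.0491
```

Request:
arm_command(
  targets=[0,0,0,0.06,0,0,0,0,0,0,0.06,0,0,0,0,0,0,0,0,0,0],
)

```text
time: 10.82
ee_pos: [0.5603, 0.1729, 0.0383]
eef_rot: [0.697, 0.122, -0.697, 0.12]
ft_force: [-1.6, -0.8, -2.1]
width: 0.0493
```

Request:
arm_command(
  targets=[0,0,0,-0.02,0,0,0.62,0,0,0,0,0,0,0.65,0,0,0,0,0,0,0.7,0,0,0,0,0,0,0.75,0,0,0,0,0,0,0.75],
)

```text
time: 11.23
ee_pos: [0.561, 0.1732, 0.0386]
eef_rot: [0.697, 0.122, -0.696, 0.12]
ft_force: [-0.3, -0.3, -0.1]
width: 0.0634
```

```bash
python3 -c "
from h import *
tgt([.5596,.1730,.13],-70.1)"
```

```text
pos [0.561  0.1732 0.0386] y-deg -70.3 x [ 0.001  0.003 -1.   ] z [-0.941 -0.337 -0.002] w 0.0634 t 11.2333 q [-0.77  0.48  0.49  1.79 -0.28  0.93 -1.39] F [-0.3 -0.3 -0.1]
shift units [-3.655 -0.016  0.047] mm [-91.4  -0.4   1.2]
turn units [-0.004 -0.003  0.003] shift in target axes [-3.66 -0.01  0.05]
```

Request:
arm_command(
  targets=[0,0,0,-0.2,0,0.04,0.75,0,0,0,-0.3,0,0,0.75,0,0,0,-0.4,0,0,0.75,0,0,0,-0.4,0,0,0.75,0,0,0,-0.4,0,0,0.75,0,0,0,-0.4,0,0,0.75,0,0,0,-0.4,0,0,0.8,0,0,0,-0.5,0,0,1,0,0,0,-0.5,0,0,1,0,0,0,-0.5,0,0,1,0,0,0,0,0,0,1,0,0,0,0,0,0,1],
)

```text
time: 12.23
ee_pos: [0.561, 0.1726, 0.1523]
eef_rot: [0.699, 0.122, -0.694, 0.119]
ft_force: [0.5, 0.2, 0.3]
width: 0.0859
```

```bash
python3 - <<'E'
from h import *
tgt([.5003,-.0667,.15],-70.1)
st,im=shot('wrist','w6')
rows([[-8,-32,0]],[0])
E
```

```text
pos [0.561  0.1726 0.1523] y-deg -70.33 x [ 0.006  0.005 -1.   ] z [-0.942 -0.337 -0.007] w 0.0859 t 12.2333 q [-0.82  0.34  0.54  1.71 -0.19  1.14 -1.45] F [0.5 0.2 0.3]
shift units [0.028 8.199 5.507] mm [  0.7 205.  137.7]
turn units [-0.005 -0.009  0.003] shift in target axes [0.09 8.18 5.54]
0 [-0.01, 1.1, 0.73]
```

View pics/w6.png

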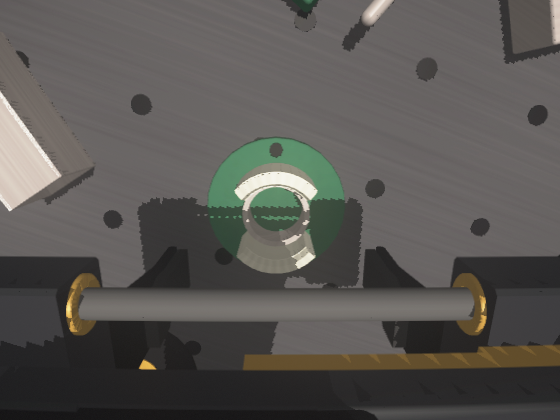

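Request:
arm_command(
  targets=[-0.005,-0.009,0.003,0,0.7,0.5,1,0,0,0,0,0.8,0.54,1,0,0,0,0,0.8,0.54,1,0,0,0,0,0.8,0.54,1,0,0,0,0,0.8,0.54,1,0,0,0,0,0.8,0.54,1,0,0,0,0,0.8,0.54,1,0,0,0,0,0.8,0.54,1,0,0,0,0,0.8,0.54,1,0,0,0,0,0.6,0.4,1,0,0,0,0,0,0,1,0,0,0,0,0,0,1],
)

```text
time: 13.28
ee_pos: [0.4964, -0.0616, 0.1442]
eef_rot: [-0.692, -0.123, 0.7, -0.123]
ft_force: [0.8, 0.3, -0.1]
width: 0.087
```

```bash
python3 - <<'E'
from h import *
tgt([.5003,-.0667,.14],-70.1)
E
```

```text
pos [ 0.4964 -0.0616  0.1442] y-deg -69.91 x [-0.01  -0.002 -1.   ] z [-0.939 -0.343  0.011] w 0.087 t 13.2833 q [-0.59  0.16  0.68  1.93 -0.11  1.09 -1.08] F [ 0.8  0.3 -0.1]
shift units [ 0.166  0.244 -0.078] mm [ 4.2  6.1 -1.9]
turn units [0.004 0.013 0.002] shift in target axes [ 0.17  0.24 -0.08]
```

Request:
arm_command(
  targets=[0.004,0.013,0.002,0.1,0.24,-0.1,1,0,0,0,0,0,0,1,0,0,0,0,0,0,1],
)

```text
time: 13.53
ee_pos: [0.5012, -0.0651, 0.1404]
eef_rot: [-0.696, -0.123, 0.697, -0.123]
ft_force: [-0.3, 0.6, 0.6]
width: 0.0873
```

```bash
cat >> h.py <<'E'
def ring(name,guess,ztop,sat):
    st,im=shot('wrist',name);C=cam('wrist',st)
    u,v=proj(C,[[guess[0],guess[1],ztop]])[0];x0,y0=int(u)-50,int(v)-45
    np.savez(name+'.npz',x0=x0,y0=y0,**{k:st[k] for k in('ee_pos','eef_rot')})
    c=np.ascontiguousarray(im[y0:y0+90,x0:x0+100,::-1]);cv2.imwrite(f"pics/{name}z.png",cv2.resize(c,None,fx=6,fy=6,interpolation=cv2.INTER_CUBIC))
    print(u,v,read_state()['ee_pos']-st['ee_pos'])
def ringpts(name,z,h,f=6):
    d=dict(np.load(name+'.npz'));C=cam('wrist',d);z=np.array(z,float)
    uv=np.c_[d['x0']+(z[:,0]+.5)/f-.5,d['y0']+(z[:,1]+.5)/f-.5]
    q=plane(C,uv,h);print(q.round(4).tolist());print("LR",q[:2].mean(0),np.linalg.norm(q[0]-q[1]),"TB",q[2:].mean(0),np.linalg.norm(q[2]-q[3]),"all",q.mean(0))
    return q.mean(0)
E
python3 - <<'E'
from h import *
tgt([.5003,-.0667,.14],-70.1)
ring('w7',(.5003,-.0667),.012,90)
E
```

```text
pos [ 0.5012 -0.0651  0.1404] y-deg -70.01 x [-0.001  0.    -1.   ] z [-0.94  -0.342  0.001] w 0.0873 t 13.5333 q [-0.58  0.18  0.68  1.93 -0.13  1.08 -1.07] F [-0.3  0.6  0.6]
shift units [0.017 0.047 0.055] mm [0.4 1.2 1.4]
turn units [0.002 0.001 0.001] shift in target axes [0.02 0.05 0.05]
278.72802121706246 209.54196819859283 [2.00758148e-05 4.29322628e-05 6.99616858e-06]
```

View pics/w7z.png

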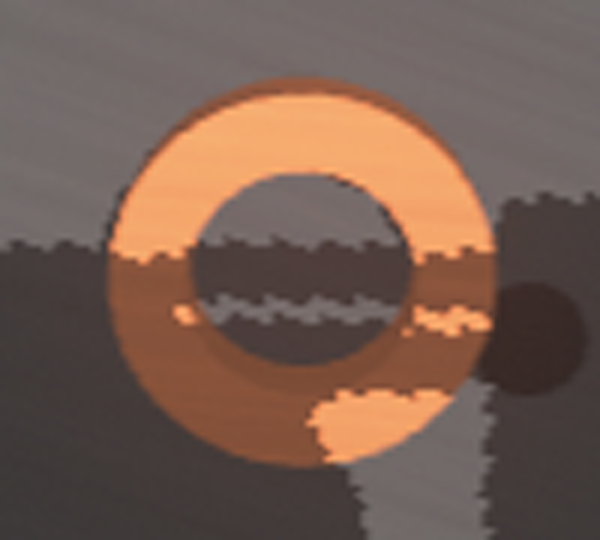

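```bash
python3 - <<'E'
from h import *
m=ringpts('w7',[[107,275],[497,275],[302,93],[302,467]],.012)
tgt([m[0],m[1],.024],-70.1)
E
```

```text
[[0.4915, -0.0424, 0.012], [0.5088, -0.0897, 0.012], [0.5226, -0.0579, 0.012], [0.4754, -0.0752, 0.012]]
LR [ 0.50017876 -0.06607338  0.012     ] 0.0503164992376174 TB [ 0.49896623 -0.06652053  0.012     ] 0.05024379505781962 all [ 0.4995725  -0.06629696  0.012     ]
pos [ 0.5012 -0.0651  0.1404] y-deg -69.99 x [-0.001  0.    -1.   ] z [-0.94  -0.342  0.001] w 0.0872 t 13.5833 q [-0.58  0.18  0.68  1.93 -0.13  1.08 -1.07] F [-0.1 -0.6 -0.1]
shift units [4.657 0.025 0.076] mm [116.4   0.6   1.9]
turn units [0.002 0.001 0.001] shift in target axes [4.66 0.02 0.08]
```

Request:
arm_command(
  targets=[0,0,0,0.4,0.03,0.09,1,0,0,0,0.6,0,0,1,0,0,0,0.6,0,0,1,0,0,0,0.6,0,0,1,0,0,0,0.6,0,0,1,0,0,0,0.5,0,0,1,0,0,0,0.4,0,0,1,0,0,0,0.3,0,0,1,0,0,0,0,0,0,1,0,0,0,0,0,0,1],
)

```text
time: 14.42
ee_pos: [0.4985, -0.0625, 0.031]
eef_rot: [-0.695, -0.126, 0.697, -0.125]
ft_force: [-0.3, -0.4, 0.6]
width: 0.087
```

```bash
python3 -c "
from h import *
tgt([.4992,-.0664,.0245],-70.1)"
```

```text
pos [ 0.4985 -0.0625  0.031 ] y-deg -69.55 x [-0.002 -0.    -1.   ] z [-0.937 -0.349  0.002] w 0.087 t 14.4167 q [-0.51  0.35  0.63  2.02 -0.27  0.85 -0.95] F [-0.3 -0.4  0.6]
shift units [0.258 0.156 0.026] mm [6.5 3.9 0.6]
turn units [0.012 0.003 0.001] shift in target axes [0.26 0.16 0.02]
```

Request:
arm_command(
  targets=[0.012,0.003,0,0.13,0.16,0.02,1,0,0,0,0.12,0,0,1,0,0,0,0,0,0,0.7,0,0,0,0,0,0,0.65,0,0,0,0,0,0,0.65],
)

```text
time: 14.83
ee_pos: [0.501, -0.067, 0.0259]
eef_rot: [0.698, 0.122, -0.695, 0.122]
ft_force: [0.1, 0.3, 0.6]
width: 0.0744
```

```bash
python3 -c "
from h import *
tgt([.4992,-.0664,.0245],-70.1)"
```

```text
pos [ 0.501  -0.067   0.0259] y-deg -70.16 x [ 0.004  0.001 -1.   ] z [-0.941 -0.339 -0.004] w 0.0744 t 14.8333 q [-0.5   0.36  0.62  2.02 -0.29  0.84 -0.94] F [0.1 0.3 0.6]
shift units [ 0.057 -0.045  0.06 ] mm [ 1.4 -1.1  1.5]
turn units [-0.001 -0.005 -0.   ] shift in target axes [ 0.06 -0.05  0.06]
```

Request:
arm_command(
  targets=[0,-0.005,0,0.04,-0.045,0.07,0.65,0,0,0,0,0,0,0,0,0,0,0,0,0,0,0,0,0,0,0,0,0,0,0,0,0,0,0,0,0,0,0,0,0,0,0,0,0,0,0,0,0,0,0,0,0,0,0,0,0,0,0,0,0,0,0,0],
)

```text
time: 15.58
ee_pos: [0.4992, -0.0663, 0.0255]
eef_rot: [0.697, 0.122, -0.696, 0.122]
ft_force: [-0.9, 0.2, -0.1]
width: 0.0492
```

```bash
python3 -c "
from h import *
tgt([.5596,.1730,.13],-70.1)
st=read_state();R=Ro.from_quat(st['eef_rot']).as_matrix();print((np.array([.4992,-.0664,0])-st['ee_pos'])@R*1000)"
```

```text
pos [ 0.4992 -0.0663  0.0255] y-deg -70.14 x [ 0.001  0.    -1.   ] z [-0.941 -0.34  -0.001] w 0.0492 t 15.5833 q [-0.5   0.36  0.62  2.02 -0.28  0.84 -0.94] F [-0.9  0.2 -0.1]
shift units [-4.176 -8.179 -5.529] mm [-104.4 -204.5 -138.2]
turn units [-0.001 -0.001 -0.   ] shift in target axes [-4.18 -8.18 -5.53]
[25.51888552  0.13526832  0.03423434]
```

Request:
arm_command(
  targets=[0,0,0,-0.3,0,0,0,0,0,0,-0.5,0,0,0,0,0,0,-0.7,0,0,0,0,0,0,-0.7,0,0,0,0,0,0,-0.7,-0.3,-0.2,0,0,0,0,-0.7,-0.6,-0.4,0,0,0,0,-0.6,-0.8,-0.54,0,0,0,0,-0.2,-0.8,-0.54,0,0,0,0,0,-0.8,-0.54,0,0,0,0,0,-0.8,-0.54,0,0,0,0,0,-0.8,-0.54,0,0,0,0,0,-0.8,-0.54,0],
)

```text
time: 16.58
ee_pos: [0.5415, 0.0992, 0.1468]
eef_rot: [0.698, 0.117, -0.697, 0.117]
ft_force: [0.5, 0.2, -1.0]
width: 0.0487
```

```bash
python3 -c "
from h import *
tgt([.5596,.1730,.13],-70.1)"
```

```text
pos [0.5415 0.0992 0.1468] y-deg -70.98 x [ 0.001  0.    -1.   ] z [-0.945 -0.326 -0.001] w 0.0487 t 16.5833 q [-0.77  0.27  0.59  1.81 -0.17  1.11 -1.36] F [ 0.5  0.2 -1. ]
shift units [ 0.671 -2.555 -1.647] mm [ 16.8 -63.9 -41.2]
turn units [-0.02  -0.001 -0.   ] shift in target axes [ 0.67 -2.53 -1.69]
```

Request:
arm_command(
  targets=[-0.02,0,0,0.1,-0.6,-0.4,0,0,0,0,0.1,-0.6,-0.4,0,0,0,0,0.1,-0.4,-0.3,0,0,0,0,0.1,-0.2,-0.1,0,0,0,0,0.1,0,0,0,0,0,0,0,0,0,0,0,0,0,0,0,0,0],
)

```text
time: 17.17
ee_pos: [0.5551, 0.1584, 0.1332]
eef_rot: [0.696, 0.124, -0.696, 0.125]
ft_force: [0.9, -0.5, -1.7]
width: 0.0488
```

```bash
python3 -c "
from h import *
tgt([.5596,.1730,.13],-70.1)"
```

```text
pos [0.5551 0.1584 0.1332] y-deg -69.74 x [ 0.    -0.001 -1.   ] z [-0.938 -0.346  0.   ] w 0.0488 t 17.1667 q [-0.82  0.34  0.55  1.75 -0.2   1.1  -1.42] F [ 0.9 -0.5 -1.7]
shift units [ 0.128 -0.487 -0.371] mm [  3.2 -12.2  -9.3]
turn units [ 0.008  0.    -0.001] shift in target axes [ 0.13 -0.49 -0.37]
```

Request:
arm_command(
  targets=[0.008,0,0,0.2,-0.49,-0.37,0,0,0,0,0.3,0,0,0,0,0,0,0.3,0,0,0,0,0,0,0.2,0,0,0,0,0,0,0,0,0,0,0,0,0,0,0,0,0],
)

```text
time: 17.67
ee_pos: [0.5601, 0.1692, 0.1062]
eef_rot: [-0.697, -0.119, 0.697, -0.12]
ft_force: [-0.3, -0.2, -0.7]
width: 0.0489
```

```bash
python3 -c "
from h import *
tgt([.5598,.1729,.09],-70.1)"
```

```text
pos [0.5601 0.1692 0.1062] y-deg -70.51 x [ 0.    -0.002 -1.   ] z [-0.943 -0.334  0.001] w 0.0489 t 17.6667 q [-0.81  0.39  0.54  1.75 -0.23  1.06 -1.43] F [-0.3 -0.2 -0.7]
shift units [ 0.647 -0.144 -0.04 ] mm [16.2 -3.6 -1. ]
turn units [-0.009  0.001 -0.003] shift in target axes [ 0.65 -0.14 -0.04]
```

Request:
arm_command(
  targets=[-0.008,0,-0.003,0.15,-0.15,-0.04,0,0,0,0,0.2,0,0,0,0,0,0,0.15,0,0,0,0,0,0,0,0,0,0,0,0,0,0,0,0,0],
)

```text
time: 18.08
ee_pos: [0.5598, 0.1729, 0.0928]
eef_rot: [-0.696, -0.122, 0.697, -0.122]
ft_force: [0.4, 0.1, -1.2]
width: 0.0489
```

```bash
python3 -c "
from h import *
tgt([.5598,.1729,.08],-70.1)"
```

```text
pos [0.5598 0.1729 0.0928] y-deg -70.15 x [-0.001  0.    -1.   ] z [-0.941 -0.339  0.   ] w 0.0489 t 18.0833 q [-0.81  0.41  0.53  1.76 -0.24  1.03 -1.42] F [ 0.4  0.1 -1.2]
shift units [ 0.512 -0.001  0.001] mm [12.8 -0.   0. ]
turn units [-0.001  0.     0.001] shift in target axes [ 0.51 -0.    0.  ]
```

Dead on. Into the bore, then stop just above the sleeve.

Request:
arm_command(
  targets=[0,0,0,0.15,0,0,0,0,0,0,0.15,0,0,0,0,0,0,0.15,0,0,0,0,0,0,0.15,0,0,0,0,0,0,0.15,0,0,0,0,0,0,0.15,0,0,0,0,0,0,0.1,0,0,0,0,0,0,0,0,0,0,0,0,0,0,0,0,0],
)

```text
time: 18.83
ee_pos: [0.5597, 0.1728, 0.0649]
eef_rot: [-0.696, -0.122, 0.697, -0.122]
ft_force: [0.3, 0.0, -1.2]
width: 0.0488
```

```bash
python3 -c "
from h import *
tgt([.5598,.1729,.0615],-70.1)"
```

```text
pos [0.5597 0.1728 0.0649] y-deg -70.16 x [-0.001  0.    -1.   ] z [-0.941 -0.339  0.001] w 0.0488 t 18.8333 q [-0.8   0.45  0.52  1.78 -0.26  0.98 -1.4 ] F [ 0.3  0.  -1.2]
shift units [ 0.136 -0.005 -0.005] mm [ 3.4 -0.1 -0.1]
turn units [-0.001  0.001  0.001] shift in target axes [ 0.14 -0.   -0.  ]
```

Request:
arm_command(
  targets=[0,0,0,0.08,0,0,0,0,0,0,0.06,0,0,0,0,0,0,0.03,0,0,0,0,0,0,0.03,0,0,0,0,0,0,0,0,0,0],
)

```text
time: 19.25
ee_pos: [0.5602, 0.1729, 0.0618]
eef_rot: [0.697, 0.122, -0.697, 0.121]
ft_force: [-0.4, 0.5, -2.3]
width: 0.0491
```

```bash
python3 -c "
from h import *
tgt([.5598,.1729,.0615],-70.1)"
```

```text
pos [0.5602 0.1729 0.0618] y-deg -70.17 x [-0.     0.002 -1.   ] z [-0.941 -0.339 -0.   ] w 0.0491 t 19.25 q [-0.79  0.45  0.52  1.78 -0.27  0.98 -1.4 ] F [-0.4  0.5 -2.3]
shift units [ 0.011 -0.005  0.017] mm [ 0.3 -0.1  0.4]
turn units [-0.002 -0.     0.002] shift in target axes [ 0.01 -0.01  0.02]
```

Request:
arm_command(
  targets=[0,0,0,0.02,0,0,0,0,0,0,0,0,0,0.6,0,0,0,0,0,0,0.65,0,0,0,0,0,0,0.7,0,0,0,0,0,0,0.75,0,0,0,0,0,0,0.75],
)

```text
time: 19.75
ee_pos: [0.5609, 0.1731, 0.0616]
eef_rot: [0.697, 0.122, -0.696, 0.121]
ft_force: [0.7, 0.3, 0.1]
width: 0.0634
```

```bash
python3 -c "
from h import *
tgt([.5598,.1729,.15],-70.1)"
```

```text
pos [0.5609 0.1731 0.0616] y-deg -70.17 x [ 0.001  0.002 -1.   ] z [-0.941 -0.339 -0.002] w 0.0634 t 19.75 q [-0.79  0.45  0.51  1.78 -0.27  0.97 -1.4 ] F [0.7 0.3 0.1]
shift units [-3.535 -0.011  0.037] mm [-88.4  -0.3   0.9]
turn units [-0.002 -0.003  0.002] shift in target axes [-3.53 -0.01  0.04]
```

Request:
arm_command(
  targets=[0,0,0,-0.2,0,0.03,0.75,0,0,0,-0.3,0,0,0.75,0,0,0,-0.4,0,0,0.75,0,0,0,-0.4,0,0,0.75,0,0,0,-0.5,0,0,0.75,0,0,0,-0.5,0,0,1,0,0,0,-0.5,0,0,1,0,0,0,-0.5,0,0,1,0,0,0,0,0,0,1,0,0,0,0,0,0,1],
)

```text
time: 20.58
ee_pos: [0.5612, 0.1725, 0.156]
eef_rot: [0.699, 0.123, -0.694, 0.12]
ft_force: [-0.3, -0.9, 0.1]
width: 0.0852
```

```bash
python3 - <<'E'
from h import *
tgt([.5359,-.2207,.15],-70.1)
st,im=shot('wrist','w8')
cv2.imwrite("pics/w8z.png",cv2.resize(im[110:290,190:370,::-1],None,fx=3.3,fy=3.3,interpolation=cv2.INTER_CUBIC))
E
```

```text
pos [0.5612 0.1725 0.156 ] y-deg -70.22 x [ 0.006  0.005 -1.   ] z [-0.941 -0.338 -0.007] w 0.0852 t 20.5833 q [-0.83  0.34  0.56  1.71 -0.2   1.14 -1.45] F [-0.3 -0.9  0.1]
shift units [ 0.159 14.46   6.277] mm [  4.  361.5 156.9]
turn units [-0.003 -0.009  0.003] shift in target axes [ 0.24 14.45  6.31]
```

View pics/w8z.png

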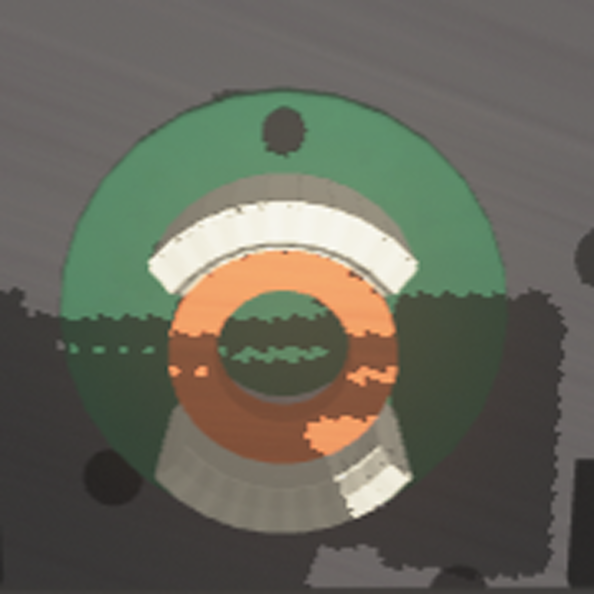

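Request:
arm_command(
  targets=[0,-0.009,0.003,0,0.7,0.3,1,0,0,0,0,0.95,0.41,1,0,0,0,0,0.95,0.41,1,0,0,0,0,0.95,0.41,1,0,0,0,0,0.95,0.41,1,0,0,0,0,0.95,0.41,1,0,0,0,0,0.95,0.41,1,0,0,0,0,0.95,0.41,1,0,0,0,0,0.95,0.41,1,0,0,0,0,0.95,0.41,1,0,0,0,0,0.95,0.41,1,0,0,0,0,0.95,0.41,1],
)

```text
time: 21.63
ee_pos: [0.5388, -0.1355, 0.1483]
eef_rot: [-0.692, -0.127, 0.699, -0.125]
ft_force: [0.8, 0.4, 0.5]
width: 0.0869
```

```bash
python3 - <<'E'
from h import *
tgt([.5359,-.2207,.14],-70.1)
E
```

```text
pos [ 0.5388 -0.1355  0.1483] y-deg -69.46 x [-0.01   0.001 -1.   ] z [-0.936 -0.351  0.009] w 0.0869 t 21.6333 q [-0.43  0.31  0.7   1.79 -0.22  1.13 -0.87] F [0.8 0.4 0.5]
shift units [0.33  3.151 1.3  ] mm [ 8.2 78.8 32.5]
turn units [0.014 0.011 0.005] shift in target axes [0.33 3.16 1.27]
```

Request:
arm_command(
  targets=[0.014,0.011,0.005,0.1,0.8,0.3,1,0,0,0,0.1,0.7,0.3,1,0,0,0,0.1,0.6,0.3,1,0,0,0,0,0.4,0.2,1,0,0,0,0,0,0,1,0,0,0,0,0,0,1,0,0,0,0,0,0,1],
)

```text
time: 22.22
ee_pos: [0.5294, -0.2135, 0.1365]
eef_rot: [-0.695, -0.118, 0.699, -0.119]
ft_force: [-0.3, 0.4, 0.9]
width: 0.0871
```

```bash
python3 - <<'E'
from h import *
tgt([.5359,-.2207,.14],-70.1)
ring('w9',(.5359,-.2207),.012,90)
E
```

```text
pos [ 0.5294 -0.2135  0.1365] y-deg -70.7 x [-0.006 -0.003 -1.   ] z [-0.944 -0.331  0.007] w 0.0871 t 22.2167 q [-0.3   0.36  0.73  1.77 -0.26  1.12 -0.72] F [-0.3  0.4  0.9]
shift units [-0.141  0.356 -0.151] mm [-3.5  8.9 -3.8]
turn units [-0.013  0.008 -0.   ] shift in target axes [-0.14  0.36 -0.15]
288.8067623798219 203.44331226264487 [ 9.82863380e-05  4.74581653e-04 -3.89696677e-05]
```

View pics/w9z.png

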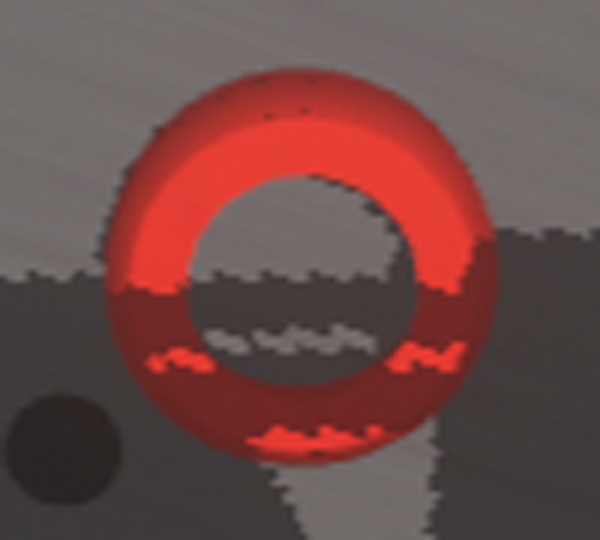

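```bash
python3 - <<'E'
from h import *
d=dict(np.load('w9.npz'));R=Ro.from_quat(d['eef_rot']).as_matrix();C=cam('wrist',d)
def T(p,h):
    uv=[[d['x0']+(p[0]+.5)/6-.5,d['y0']+(p[1]+.5)/6-.5]]
    return (plane(C,uv,h)[0]-d['ee_pos'])@R*1000
l,r=T((105,275),.012),T((498,275),.012);b=T((301,466),.012);t=T((301,118),.016);ib=T((303,385),0)
print(l,r,b,t,ib)
yc=(l[1]+r[1])/2;z1=b[2]-25;z2=t[2]+21.5;print(yc,z1,z2)
w=d['ee_pos']+R@np.array([0,yc,(z1+z2)/2])/1000;print(w)
tgt([w[0],w[1],.0245],-70.1)
E
```

```text
[124.47395076 -16.73220554  -4.61354749] [124.49240307  32.99764768  -4.66462299] [124.65359443   8.32071664  21.0567427 ] [120.34431761   7.73340483 -25.54918393] [136.60622871   8.88144275  13.84001989]
8.132721073404086 -3.9432572967342026 -4.0491839305916635
[ 0.53583566 -0.21989774  0.13648469]
pos [ 0.5295 -0.2131  0.1365] y-deg -70.66 x [-0.006 -0.002 -1.   ] z [-0.944 -0.331  0.007] w 0.0872 t 22.2667 q [-0.3   0.36  0.72  1.77 -0.26  1.12 -0.72] F [0.2 0.3 0.1]
shift units [ 4.478  0.342 -0.179] mm [111.9   8.5  -4.5]
turn units [-0.012  0.008 -0.   ] shift in target axes [ 4.48  0.34 -0.15]
```

Request:
arm_command(
  targets=[-0.012,0.008,0,0.4,0.34,-0.16,1,0,0,0,0.6,0,0,1,0,0,0,0.6,0,0,1,0,0,0,0.6,0,0,1,0,0,0,0.6,0,0,1,0,0,0,0.5,0,0,1,0,0,0,0.3,0,0,1,0,0,0,0.2,0,0,1,0,0,0,0,0,0,1,0,0,0,0,0,0,1],
)

```text
time: 23.1
ee_pos: [0.5412, -0.209, 0.0378]
eef_rot: [0.697, 0.128, -0.694, 0.126]
ft_force: [-0.6, 1.3, -0.1]
width: 0.087
```

```bash
python3 -c "
from h import *
tgt([.5351,-.2202,.0245],-70.1)"
```

```text
pos [ 0.5412 -0.209   0.0378] y-deg -69.27 x [ 0.004  0.004 -1.   ] z [-0.935 -0.354 -0.005] w 0.087 t 23.1 q [-0.23  0.51  0.65  1.82 -0.38  0.94 -0.62] F [-0.6  1.3 -0.1]
shift units [0.529 0.334 0.39 ] mm [13.2  8.4  9.8]
turn units [ 0.019 -0.006  0.003] shift in target axes [0.53 0.34 0.38]
```

Request:
arm_command(
  targets=[0.019,-0.006,0.003,0,0.34,0.39,1,0,0,0,0.2,0,0,1,0,0,0,0.2,0,0,1,0,0,0,0,0,0,1,0,0,0,0,0,0,1],
)

```text
time: 23.52
ee_pos: [0.5356, -0.2228, 0.0291]
eef_rot: [0.698, 0.12, -0.696, 0.122]
ft_force: [1.0, -1.0, 0.6]
width: 0.0868
```

```bash
python3 -c "
from h import *
tgt([.5351,-.2202,.0245],-70.1)"
```

```text
pos [ 0.5356 -0.2228  0.0291] y-deg -70.28 x [ 0.003 -0.001 -1.   ] z [-0.941 -0.337 -0.003] w 0.0868 t 23.5167 q [-0.21  0.52  0.65  1.82 -0.39  0.92 -0.61] F [ 1.  -1.   0.6]
shift units [ 0.184 -0.105 -0.015] mm [ 4.6 -2.6 -0.4]
turn units [-0.004 -0.003 -0.003] shift in target axes [ 0.18 -0.1  -0.02]
```

Request:
arm_command(
  targets=[-0.004,-0.003,-0.003,0.16,-0.1,-0.015,1,0,0,0,0,0,0,0.7,0,0,0,0,0,0,0.65,0,0,0,0,0,0,0.65,0,0,0,0,0,0,0.65],
)

```text
time: 23.93
ee_pos: [0.5354, -0.2197, 0.0248]
eef_rot: [0.697, 0.123, -0.696, 0.122]
ft_force: [0.5, 0.4, 1.4]
width: 0.068
```

```bash
python3 -c "
from h import *
tgt([.5351,-.2202,.0245],-70.1)"
```

```text
pos [ 0.5354 -0.2197  0.0248] y-deg -70.05 x [ 0.     0.001 -1.   ] z [-0.94  -0.341 -0.   ] w 0.068 t 23.9333 q [-0.21  0.53  0.64  1.83 -0.39  0.92 -0.61] F [0.5 0.4 1.4]
shift units [0.012 0.014 0.017] mm [0.3 0.4 0.4]
turn units [ 0.001 -0.     0.001] shift in target axes [0.01 0.01 0.02]
```

Request:
arm_command(
  targets=[0,0,0,0,0.015,0.015,0,0,0,0,0,0,0,0,0,0,0,0,0,0,0,0,0,0,0,0,0,0,0,0,0,0,0,0,0,0,0,0,0,0,0,0,0,0,0,0,0,0,0,0,0,0,0,0,0,0],
)

```text
time: 24.6
ee_pos: [0.5353, -0.2202, 0.025]
eef_rot: [0.697, 0.123, -0.696, 0.122]
ft_force: [0.6, 0.3, 0.2]
width: 0.0492
```

```bash
python3 -c "
from h import *
tgt([.5598,.1729,.15],-70.1)"
```

```text
pos [ 0.5353 -0.2202  0.025 ] y-deg -70.04 x [ 0.001  0.001 -1.   ] z [-0.94  -0.341 -0.001] w 0.0492 t 24.6 q [-0.21  0.53  0.64  1.83 -0.39  0.92 -0.61] F [0.6 0.3 0.2]
shift units [ -4.992 -14.445  -6.291] mm [-124.8 -361.1 -157.3]
turn units [ 0.001 -0.001  0.   ] shift in target axes [ -5.   -14.45  -6.27]
```

Request:
arm_command(
  targets=[0,0,0,-0.3,0,0,0,0,0,0,-0.5,0,0,0,0,0,0,-0.7,0,0,0,0,0,0,-0.7,-0.2,-0.1,0,0,0,0,-0.7,-0.5,-0.2,0,0,0,0,-0.7,-0.8,-0.35,0,0,0,0,-0.7,-0.9,-0.39,0,0,0,0,-0.3,-0.9,-0.39,0,0,0,0,0,-0.9,-0.39,0,0,0,0,0,-0.9,-0.39,0,0,0,0,0,-0.9,-0.39,0,0,0,0,0,-0.9,-0.39,0],
)

```text
time: 25.6
ee_pos: [0.5463, -0.0345, 0.1573]
eef_rot: [0.7, 0.116, -0.695, 0.117]
ft_force: [0.2, 0.0, -1.6]
width: 0.0492
```

```bash
python3 -c "
from h import *
tgt([.5598,.1729,.14],-70.1)"
```

```text
pos [ 0.5463 -0.0345  0.1573] y-deg -70.99 x [ 0.006 -0.001 -1.   ] z [-0.945 -0.326 -0.006] w 0.0492 t 25.6 q [-0.61  0.26  0.68  1.82 -0.18  1.12 -1.11] F [ 0.2  0.  -1.6]
shift units [ 0.69  -7.669 -3.209] mm [  17.2 -191.7  -80.2]
turn units [-0.02  -0.007 -0.004] shift in target axes [ 0.69 -7.62 -3.33]
```

Request:
arm_command(
  targets=[-0.02,-0.007,-0.004,0,-0.9,-0.4,0,0,0,0,0,-0.9,-0.4,0,0,0,0,0,-0.9,-0.4,0,0,0,0,0,-0.9,-0.4,0,0,0,0,0,-0.9,-0.4,0,0,0,0,0,-0.9,-0.4,0,0,0,0,0,-0.7,-0.3,0,0,0,0,0,-0.5,-0.2,0,0,0,0,0,-0.2,-0.1,0,0,0,0,0,0,0,0,0,0,0,0,0,0,0],
)

```text
time: 26.52
ee_pos: [0.5591, 0.1634, 0.1695]
eef_rot: [0.699, 0.124, -0.693, 0.122]
ft_force: [-0.5, 0.1, -1.8]
width: 0.0493
```

```bash
python3 -c "
from h import *
tgt([.5598,.1729,.12],-70.1)"
```

```text
pos [0.5591 0.1634 0.1695] y-deg -69.89 x [ 0.008  0.004 -1.   ] z [-0.939 -0.344 -0.009] w 0.0493 t 26.5167 q [-0.84  0.31  0.58  1.71 -0.19  1.16 -1.43] F [-0.5  0.1 -1.8]
shift units [ 1.981 -0.343 -0.138] mm [49.5 -8.6 -3.5]
turn units [ 0.005 -0.011  0.002] shift in target axes [ 1.98 -0.35 -0.15]
```

Request:
arm_command(
  targets=[0.005,-0.011,0.002,0.3,-0.35,-0.15,0,0,0,0,0.4,0,0,0,0,0,0,0.4,0,0,0,0,0,0,0.4,0,0,0,0,0,0,0.3,0,0,0,0,0,0,0,0,0,0,0,0,0,0,0,0,0],
)

```text
time: 27.1
ee_pos: [0.5595, 0.1673, 0.1184]
eef_rot: [-0.696, -0.118, 0.698, -0.12]
ft_force: [0.2, 0.6, -0.6]
width: 0.0491
```

```bash
python3 -c "
from h import *
tgt([.5598,.1729,.10],-70.1)"
```

```text
pos [0.5595 0.1673 0.1184] y-deg -70.59 x [-0.003 -0.004 -1.   ] z [-0.943 -0.332  0.004] w 0.0491 t 27.1 q [-0.83  0.38  0.56  1.74 -0.22  1.08 -1.43] F [ 0.2  0.6 -0.6]
shift units [ 0.734 -0.207 -0.089] mm [18.3 -5.2 -2.2]
turn units [-0.011  0.005 -0.003] shift in target axes [ 0.73 -0.2  -0.09]
```

Request:
arm_command(
  targets=[-0.011,0.005,-0.003,0.1,-0.2,-0.09,0,0,0,0,0.2,0,0,0,0,0,0,0.2,0,0,0,0,0,0,0.1,0,0,0,0,0,0,0,0,0,0,0,0,0,0,0,0,0],
)

```text
time: 27.6
ee_pos: [0.5604, 0.1734, 0.1024]
eef_rot: [0.697, 0.123, -0.696, 0.122]
ft_force: [0.5, -0.3, -1.7]
width: 0.0493
```

```bash
python3 -c "
from h import *
tgt([.5598,.1729,.085],-70.1)"
```

```text
pos [0.5604 0.1734 0.1024] y-deg -70.05 x [ 0.001  0.001 -1.   ] z [-0.94  -0.341 -0.002] w 0.0493 t 27.6 q [-0.82  0.4   0.55  1.75 -0.24  1.05 -1.41] F [ 0.5 -0.3 -1.7]
shift units [0.696 0.01  0.032] mm [17.4  0.3  0.8]
turn units [ 0.001 -0.002  0.001] shift in target axes [0.7  0.01 0.03]
```

Request:
arm_command(
  targets=[0,-0.002,0,0.15,0.01,0.03,0,0,0,0,0.15,0,0,0,0,0,0,0.15,0,0,0,0,0,0,0.15,0,0,0,0,0,0,0,0,0,0,0,0,0,0,0,0,0],
)

```text
time: 28.1
ee_pos: [0.56, 0.1728, 0.0861]
eef_rot: [0.697, 0.123, -0.696, 0.122]
ft_force: [-0.3, 0.0, -0.5]
width: 0.049
```

```bash
python3 -c "
from h import *
tgt([.5598,.1729,.0730],-70.1)"
```

```text
pos [0.56   0.1728 0.0861] y-deg -70.06 x [ 0.     0.001 -1.   ] z [-0.94  -0.341 -0.   ] w 0.049 t 28.1 q [-0.82  0.42  0.54  1.77 -0.25  1.02 -1.4 ] F [-0.3  0.  -0.5]
shift units [ 0.525 -0.005  0.006] mm [13.1 -0.1  0.1]
turn units [ 0.001 -0.001  0.001] shift in target axes [ 0.52 -0.01  0.01]
```

Request:
arm_command(
  targets=[0,0,0,0.12,0,0,0,0,0,0,0.12,0,0,0,0,0,0,0.1,0,0,0,0,0,0,0.08,0,0,0,0,0,0,0.05,0,0,0,0,0,0,0,0,0,0,0,0,0,0,0,0,0],
)

```text
time: 28.68
ee_pos: [0.5601, 0.1728, 0.0731]
eef_rot: [0.697, 0.123, -0.696, 0.122]
ft_force: [-0.6, 0.1, -1.3]
width: 0.0492
```

```bash
python3 -c "
from h import *
tgt([.5598,.1729,.0730],-70.1)"
```

```text
pos [0.5601 0.1728 0.0731] y-deg -70.06 x [ 0.     0.001 -1.   ] z [-0.94  -0.341 -0.001] w 0.0492 t 28.6833 q [-0.81  0.44  0.53  1.78 -0.26  1.   -1.4 ] F [-0.6  0.1 -1.3]
shift units [ 0.004 -0.006  0.01 ] mm [ 0.1 -0.2  0.2]
turn units [ 0.001 -0.001  0.001] shift in target axes [ 0.   -0.01  0.01]
```

Right at the computed seat height. A tiny further press to confirm contact before letting go.

Request:
arm_command(
  targets=[0,0,0,0.05,0,0,0,0,0,0,0.03,0,0,0,0,0,0,0,0,0,0],
)

```text
time: 28.93
ee_pos: [0.5603, 0.1729, 0.0733]
eef_rot: [0.697, 0.123, -0.696, 0.122]
ft_force: [0.2, -0.3, -2.5]
width: 0.049
```

It does not go lower: seated. Release and retreat.

Request:
arm_command(
  targets=[0,0,0,0,0,0,0.6,0,0,0,0,0,0,0.65,0,0,0,0,0,0,0.7,0,0,0,0,0,0,0.75,0,0,0,0,0,0,0.75,0,0,0,-0.2,0,0.03,0.75,0,0,0,-0.3,0,0,0.75,0,0,0,-0.4,0,0,0.75,0,0,0,-0.5,0,0,0.8,0,0,0,-0.5,0,0,1,0,0,0,-0.5,0,0,1,0,0,0,-0.5,0,0,1],
)

```text
time: 29.93
ee_pos: [0.5595, 0.1721, 0.1524]
eef_rot: [0.697, 0.123, -0.696, 0.122]
ft_force: [-0.6, 0.3, -0.8]
width: 0.0819
```

Request:
arm_command(
  targets=[0,0,0,-0.5,0,0,1,0,0,0,0,0,0,1,0,0,0,0,0,0,1],
)

```text
time: 30.18
ee_pos: [0.5615, 0.1725, 0.172]
eef_rot: [0.699, 0.123, -0.694, 0.121]
ft_force: [-0.4, 0.3, -1.0]
width: 0.0869
```

```bash
python3 - <<'E'
from h import *
tgt([.56,.173,.17],-70.1)
st,im=shot('wrist','w10');C=cam('wrist',st)
cv2.imwrite("pics/w10z.png",cv2.resize(im[90:290,180:380,::-1],None,fx=3,fy=3,interpolation=cv2.INTER_CUBIC))
E
```

```text
pos [0.5615 0.1725 0.172 ] y-deg -70.13 x [ 0.007  0.005 -1.   ] z [-0.94  -0.34  -0.009] w 0.0869 t 30.1833 q [-0.85  0.32  0.57  1.69 -0.19  1.17 -1.45] F [-0.4  0.3 -1. ]
shift units [ 0.08  -0.04   0.049] mm [ 2.  -1.   1.2]
turn units [-0.001 -0.011  0.003] shift in target axes [ 0.08 -0.04  0.05]
```

View pics/w10z.png

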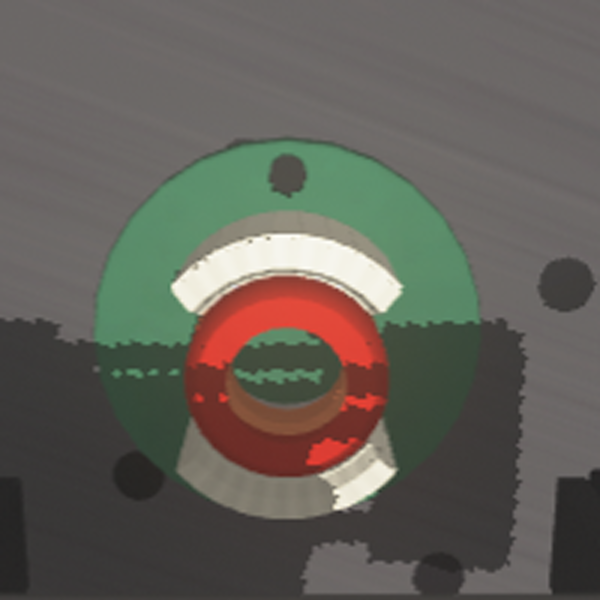

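Request:
arm_command(
  targets=[0,0,0,-0.3,0.6,0.3,1,0,0,0,-0.3,0.9,0.4,1,0,0,0,0,0.9,0.4,1,0,0,0,0,0.9,0.4,1,0,0,0,0,0.9,0.4,1,0,0,0,0,0.6,0.4,1,0,0,0,0,0,0,1,0,0,0,0,0,0,1],
)

```text
time: 30.9
ee_pos: [0.5443, 0.03, 0.1843]
eef_rot: [0.697, 0.123, -0.696, 0.121]
ft_force: [-0.2, 0.3, -0.4]
width: 0.0872
```

```bash
python3 - <<'E'
from h import *
st,im=shot('scene','s2');u,v=[int(a) for a in proj(cam('scene'),[[.5598,.173,.04]])[0]]
print(u,v,st['ft_force'])
a=cv2.resize(im[v-40:v+40,u-45:u+45,::-1],None,fx=6,fy=6,interpolation=cv2.INTER_CUBIC)
cv2.imwrite('pics/s2z.png',a)
st,im=shot('top','t2')
E
```

```text
352 212 [-0.21145134  0.3005187  -0.42400137]
```

View pics/s2z.png

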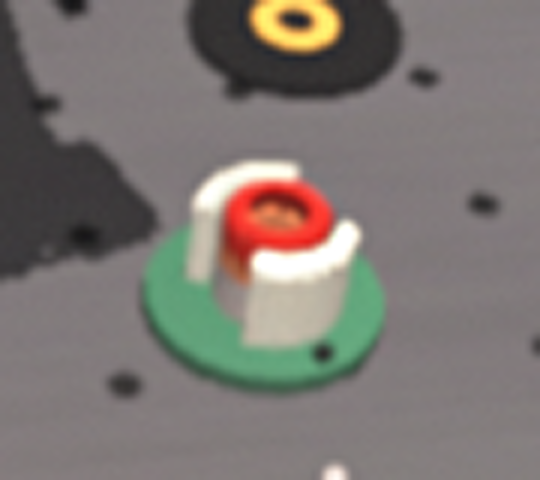

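View pics/t2.png

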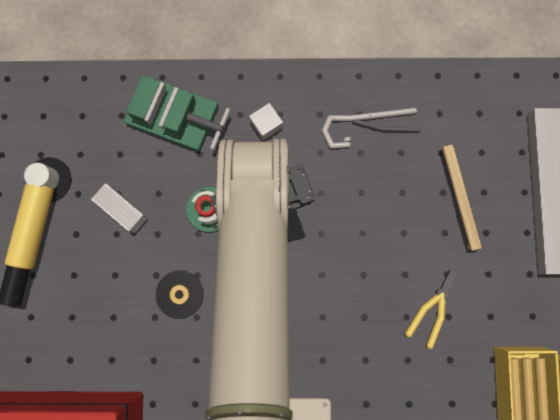

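The scene crop shows the stack in the slot as steel, copper, red. The collar sits level and slightly above the cheeks with its bevel up. In the top view the block, clamp, brush, pliers, tube and disc are all where they started, and the gripper is clear of the nest.

```bash
python3 -c "
from bench import *
print(close_job())"
```

```text
the job is handed in; nothing more can be done
None
```

I loaded the nest in the order asked: sleeve, then copper chill ring, then red collar with the bevel up. I lowered each ring with the fingers in the two side slots, let go only once it was seated, and handed the job in at about 31 s of the 72 s.

**Seating:** Each ring stopped within about 0.3 mm of its worked-out seat height and went no lower when I nudged it down.

**Pictures:** The last wrist and scene pictures show steel, copper and red stacked level. The collar sits slightly above the cheeks.

**Other tools:** The top picture shows the other tools and steel where they started, by eye rather than measured. The gripper was open and clear of the nest.

**Checks that were weak or disagreed:**
- **Force reading:** The vertical force never showed a clear upward push at contact; it stayed between about -1 and -2.5 N, and noise was around 0.5–1 N. I judged seating by height and by the rings going no lower.
- **Nest position:** Fits of the green base and the cheeks differed by up to about 2 mm. I used the cheek-based position, and all three rings went in without any noticeable side force.
- **Fast moves:** The arm drifted up to about 12 mm sideways on a few quick descents. I corrected this each time before gripping or lowering into the bore, and saw no sign of contact.

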